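# Nip up a strap clamp with the long arm of the hex key

### The arm

A 6-joint arm with a two-finger parallel gripper is mounted at the origin on the work surface. World frame = base frame: x ahead of the robot, y to its left, z up, the work surface at z = 0. Lengths are in m, angles in rad, forces in N, time in s.
With the tool pointing down it reaches from about 0.25 to 0.725 m from the base axis. Payload 4 kg.
Tool frame: the origin (TCP) lies midway between the tips of the shut fingers; the grasp point (between the pads) lies 19 mm behind it (bot.grip_point_offset is the distance from the TCP to the grasp point, in m); z points along the fingers, y is the line along which they close (so a half turn about z gives the same grasp; the last joint's range is limited). The gripper opens to 85 mm and grips with 20 to 120 N. Pads are 22 mm wide; open, the fingers measure 114 mm over their backs; the gripper's body (76 mm by 85 mm) begins 54 mm behind the grasp point. The pads swing forward as they close: fully open they stand 13 mm farther back than shut.
Start: joints at [-1.156, 0.241, 0.005, 1.335, 0, 1.571], TCP at [0.202, -0.458, 0.231] pointing down, gripper open.
Joint ranges: [-2.72, 2.72], [-1.05, 1.87], [-1.09, 1.28], [-1.99, 2.15], [-1.42, 1.44], [-3.14, 3.14]. Speed limits (rad/s): [2.79, 2.79, 3.14, 3.14, 3.14, 3.14].

### API

Orientations are given as a unit quaternion [x, y, z, w].
In Python, from workcell import bot gives the robot as it stands.
- The arm moves only by the tool step_arm, never from a script. Its argument "targets" is text: rows parted by semicolons, each of 7 numbers parted by spaces: the opening, from -1 (shut) to 1 (fully open), so that 0 is half open, then the shift along the world's x, y, z normalised to -1 to 1, where 1 is 0.5 m, then the turn, a rotation vector about the world's x, y, z normalised to -1 to 1, where 1 is pi/4 rad. In form: gripper x y z wx wy wz; .... A call has 1 to 10 rows; each row is the pose to reach, as a shift and turn from the pose commanded when the call began; what a row does not reach only later rows make up. A row lasts 1/12 s, in which the tool goes at most 41.7 mm and 7.16 degrees, less where a joint would pass 70% of its speed; a pose out of reach is approached as far as the arm can. A call with a number of a shift or a turn outside -1 to 1 is refused whole. A call with a gripper value outside its range is refused whole. The fingers move at their own pace and stop on an object; the grip force is fixed at half the most. Time passes only in rows, so rows that repeat a pose let the fingers close. It gives the time, the measured TCP pose, the force, the opening and the grip force at its end, in the units of the state.
- bot.get_obs(): the state, without advancing time (a new reading comes with each control period).
- bot.camera(name): name is "side" or "top"; returns the picture (400x640x3 uint8, red, green, blue); there is no depth.
- bot.camera_info(name): a dict with "vertical_fov" (degrees; the focal length in pixels is half the picture's height over the tangent of half this angle, whatever the lens; pixels are square), "cx", "cy" (the principal point, pixels), "D" ([k1, k2, p1, p2, k3] as OpenCV has them; the pictures are not rectified), "pose" (4x4, takes a point from camera to world coordinates). Camera axes: x right, y up, looking along -z (the intrinsics and any distortion apply to the point x, -y, -z); pixel columns grow to the right and rows downward; lengths in m; the calibration is good to about 2 mm. A picture is of the moment at which its call begins. camera_info takes no time and is no camera call.
- bot.job_done(): hands the job in; it is judged then, once.
The state is a dict: "clock": time; "joint_pos": joint angles; "joint_vel": joint speeds; "tau": joint torques, N m; "eef_pos": TCP position; "tool_rot": TCP orientation; "ft_force": force on the tool from outside, world axes, zero at the start; "ft_torque": the same for the moment, N m; "grip_width": finger opening in m; "grasp_force": force on a finger pad.
Only numpy, scipy, OpenCV 4.12 (cv2) and the standard library are available. Lean on these libraries where they do the work, as an engineer would, in place of code of your own. Each camera call takes 0.05 s, during which the arm holds its last target. There are 200 camera calls.

### The job

The cap screw of the strap clamp that holds the log slice has only been run down finger tight. Take the big hex key out of its stand, flip it over so that its short end goes down into the screw's hexagon socket, fully home, and swing the long arm clockwise (seen from above) until the screw comes up firm, about 1.2 N m: tighten by feel and stop there, for much more would crush the wood. Leave the key sitting in the screw and leave the other things on the bench where they are.

Things in the scene. Friction and masses are not known exactly. Their poses are not given: they have to be found in the camera images.
- screw_top (a point): Centre of the top of the upright black M16 cap screw (head 24 mm wide, 16 high, top 80 mm above the bench). Hexagon socket 14.8 mm across flats, 13 mm deep. The point is fixed to the plate (z up), does NOT turn with the screw: how the hexagon is turned is not measured. By feel, at 5 N: the key stops 0 to 5 mm down unless within some 5 deg of the right turn (every 60 deg), then it drops 13 mm.
- fixture: Aluminium plate 200 x 220 x 15 mm (x, y, z), origin under its centre, z up. On it a log slice, top 43 mm above the bench, with a copper mushroom up to 73 mm at x 30, y -72 mm; and a slotted steel strap, 40 mm wide, 125 long along y, top 61 mm above the bench, with the screw through it at x -10, y 40 mm. Nothing within 90 mm of the screw is higher than its head. Fixed.
- strap (a joint): How far the screw has pulled the strap down tight (m): under 0.15 mm in all, far less than the reading's noise, so tightness must be felt. The screw turns easily (about 0.3 N m) for 20 to 57 deg (varies), then stiffens: from about 0.7 N m, rising 0.2 N m per 0.1 rad. Tight from 1.0 N m, overtightened above 1.7; aim for 1.2 (12 N on the long arm 100 mm from the screw's axis). It stays tight.
- key_long (a point): Middle of the long arm of the big L hex key (steel, 14 mm across flats, 0.245 kg), which starts standing in the stand, long arm down, leaning up to 9 deg. Axes: z along the long arm towards the bend, x the way the short arm points, y square to the L; two flats of each arm face +-y. Long arm 133 mm (axis) from free end to bend, so the bend is 66.5 mm along z. Centre of mass 48 mm from the bend.
- key_bend (a point): Corner of the key's L, where the axes of its two arms meet (axis bent to a 16 mm radius); same axes as key_long. At the start 147 mm above the bench. In the screw, key x points down and z is level. Take the load off the hand before letting go; the key then stays in the socket, its long arm sagging by up to 13 deg in the play. It can be pushed round by its side.
- key_tip (a point): Centre of the end of the key's short arm, 52 mm along x from key_bend; same axes as key_long. The last 4 mm are chamfered, as a lead-in. Fully home, it lies about 13 mm below screw_top; it finds its way in if no more than 1 mm off centre.
- stand: Wooden key stand, 50 x 155 x 50 mm (x, y, z), origin at the centre of its underside. The big key stands in a loose 19 mm round hole, 36 mm deep, at y 52 mm: draw it out along its own axis by over 40 mm; gripped hard and pulled askew it binds. Three small keys are fixed at y -24 to -63 mm, up to 53 mm above the stand. Fixed.
- glue_bottle: Bystander: cream glue bottle with a brown cap, 62 mm wide, 190 mm tall, origin under its centre.
- ceramic_cap: Bystander: white ceramic mushroom cap, 92 mm across, 29 mm high, origin under its centre.
- wire_spool: Bystander: black spool of copper wire, 72 mm across, 40 mm high, origin under its centre.

How it is judged:
By the outcome, as a careful person would: the job done as asked, in the order asked, and still so for the second after the job is handed in, with the robot touching nothing.
It also fails if it takes over 72 s, if anything falls off the work surface, if the arm or the gripper's body presses on something with over 40 N, if the wrist force passes 120 N, or if a joint passes its speed limit or range.

## Working session

There is one attempt and no reset: what is moved stays moved. The work goes in short steps, Python scripts to look and compute and a tool call to move; the robot and the scene stay as the last step left them, time stands still between calls to the robot, and variables do not carry over. Pictures are saved under pics/ and viewed, at most 10 in all, crops included, and the job is handed in when it is done.

Besides the shell and the picture viewer there is one more tool, called after "Request:" by a JSON object that holds its "api" and its "payload", one argument or row to a line. step_arm: Moves the arm, as the interface text tells. Scaled input: -1 to 1 covers 0.5 m each way for a shift and pi/4 rad each way for a turn. Its arguments: {"type":"object","properties":{"targets":{"type":"string"}},"required":["targets"]}

```bash
mkdir -p pics; ls; python3 - <<'E'
from workcell import bot
import cv2,numpy as np
np.set_printoptions(precision=4,suppress=True)
for n in("side","top"):
    cv2.imwrite(f"pics/{n}0.png",bot.camera(n)[:,:,::-1]); i=bot.camera_info(n); print(n,i)
print(bot.get_obs())
E
```

```text
pics
side {'vertical_fov': 48.99575717078666, 'cx': 309.4328766667689, 'cy': 200.78463368730218, 'D': array([0.0425, 0.    , 0.    , 0.    , 0.    ]), 'pose': array([[-0.9227,  0.2491, -0.2942,  0.3347],
       [-0.3853, -0.5756,  0.7212,  0.6883],
       [ 0.0103,  0.7789,  0.6271,  0.6938],
       [ 0.    ,  0.    ,  0.    ,  1.    ]])}
top {'vertical_fov': 43.71433437189704, 'cx': 321.53623607230423, 'cy': 193.2039425153796, 'D': array([-0.008,  0.   ,  0.   ,  0.   ,  0.   ]), 'pose': array([[ 0.0085,  0.9826, -0.1855,  0.4603],
       [-0.9999,  0.0071, -0.0082,  0.0255],
       [-0.0067,  0.1855,  0.9826,  1.0442],
       [ 0.    ,  0.    ,  0.    ,  1.    ]])}
{'clock': 0.1, 'joint_pos': array([-1.156 ,  0.2414,  0.0039,  1.3352, -0.    ,  1.5708]), 'joint_vel': array([-0.0014, -0.0016,  0.0019,  0.0031,  0.0007, -0.0011]), 'tau': array([  0.0001, -37.3139,  25.301 ,   0.0109,   0.0002,   0.    ]), 'eef_pos': array([ 0.2013, -0.4571,  0.2305]), 'tool_rot': array([ 0.9786,  0.2059, -0.0002, -0.0009]), 'ft_force': array([-0.0881, -0.4615, -0.0385]), 'ft_torque': array([-0.0066, -0.0314, -0.0097]), 'grasp_force': 0.0, 'grip_width': 0.08536728192925541}
```

View pics/side0.png

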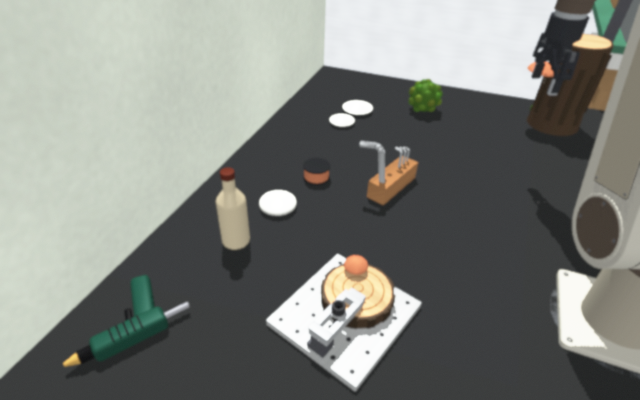

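View pics/top0.png

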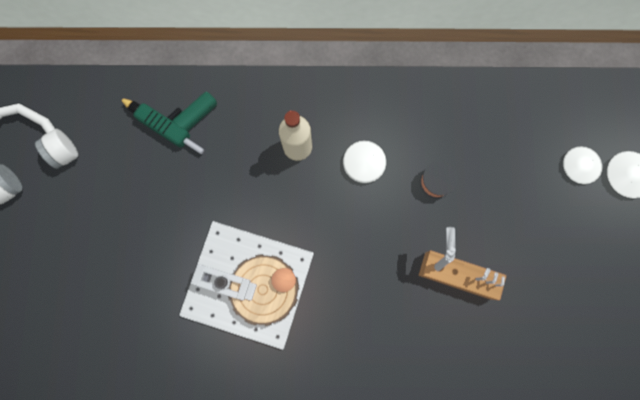

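The side view shows the key at about (381,145)-(383,180), its short arm end at (362,143), and the screw at (338,307). In the top view the screw is at (220,283), and the key's bend is at (450,255) with its tip at (450,230). Next I'll enlarge these areas.

```bash
python3 - <<'E'
import cv2,numpy as np
s=cv2.imread("pics/side0.png");t=cv2.imread("pics/top0.png")
def c(im,x,y,k=5,w=80,h=60): return cv2.resize(im[y:y+h,x:x+w],None,fx=k,fy=k,interpolation=cv2.INTER_CUBIC)
# crops origin: side key(345,130) side screw(300,280) top key(415,220) top screw(185,255)
o=np.vstack([np.hstack([c(s,345,130),c(s,300,280)]),np.hstack([c(t,415,220),c(t,185,255)])])
cv2.imwrite("pics/crop1.png",o)
E
cat > h.py <<'E'
import numpy as np,cv2
from workcell import bot
np.set_printoptions(precision=4,suppress=True)
def ray(n,u,v):
    i=bot.camera_info(n);f=200/np.tan(np.radians(i["vertical_fov"]/2))
    K=np.array([[f,0,i["cx"]],[0,f,i["cy"]],[0,0,1]])
    p=cv2.undistortPoints(np.array([[[u,v]]],float),K,i["D"])[0,0]
    P=np.array(i["pose"]);d=P[:3,:3]@[p[0],-p[1],-1];return P[:3,3],d/np.linalg.norm(d)
def onz(n,u,v,z):
    o,d=ray(n,u,v);return o+d*(z-o[2])/d[2]
def tri(a,b):
    (o1,d1),(o2,d2)=ray("side",*a),ray("top",*b)
    t=np.linalg.lstsq(np.c_[d1,-d2],o2-o1,rcond=None)[0]
    p,q=o1+t[0]*d1,o2+t[1]*d2;return (p+q)/2,np.linalg.norm(p-q)
def proj(n,X):
    i=bot.camera_info(n);f=200/np.tan(np.radians(i["vertical_fov"]/2))
    K=np.array([[f,0,i["cx"]],[0,f,i["cy"]],[0,0,1]])
    P=np.linalg.inv(np.array(i["pose"]));c=(np.atleast_2d(X)@P[:3,:3].T+P[:3,3])*[1,-1,-1]
    return cv2.projectPoints(c,np.zeros(3),np.zeros(3),K,i["D"])[0][:,0]
E
```

```text
(no output)
```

View pics/crop1.png

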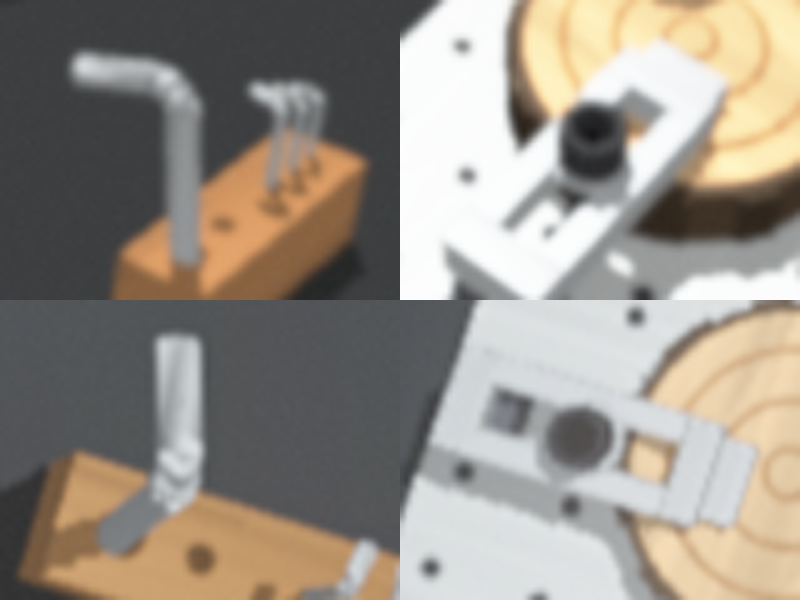

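The crops show these pixel positions (converted back to the full pictures):

| Point | Side view | Top view |
|---|---|---|
| Key tip | (360.2,143.2) | (450.2,227.6) |
| Key bend | (381,145.2) | (450.2,254.6) |
| Long arm at stand top | (381.8,181.2) | (438.6,267.6) |
| Screw top | (338.6,305.2) | (220.6,282) |

```bash
python3 - <<'E'
from h import *
for n,a,b in [("tip",(360.2,143.2),(450.2,227.6)),("bend",(381,145.2),(450.2,254.6)),("hole",(381.8,181.2),(438.6,267.6)),("screw",(338.6,305.2),(220.6,282.))]:
    print(n,*tri(a,b))
print(onz("side",338.6,305.2,.08),onz("top",220.6,282,.08))
t,b,h=[tri(*x)[0] for x in [((360.2,143.2),(450.2,227.6)),((381,145.2),(450.2,254.6)),((381.8,181.2),(438.6,267.6))]]
print(np.linalg.norm(t-b),(b-h)/np.linalg.norm(b-h),(t-b)/np.linalg.norm(t-b))
for n,c in [("mushroom",(284,280)),("bottle",(293,118))]: print(n,onz("top",*c,.07 if n=="mushroom" else .19))
print("stand corners",[onz("top",u,v,.05)[:2] for u,v in[(426,253),(506,268),(500,298),(420,276)]])
print("plate",[onz("top",u,v,.015)[:2] for u,v in[(213,222),(313,253),(284,347),(181,318)]])
E
```

```text
tip [ 0.5684 -0.202   0.1394] 0.0012561700194719384
bend [ 0.5179 -0.1979  0.1486] 0.003275416202650142
hole [ 0.5015 -0.1987  0.0474] 0.002089032157106212
screw [0.4677 0.2249 0.0776] 0.0017549728410159889
[0.4663 0.2266 0.08  ] [0.4685 0.2246 0.08  ]
0.05150869036920455 [0.1603 0.0077 0.987 ] [ 0.9809 -0.0779 -0.1783]
mushroom [0.4735 0.1045 0.07  ]
bottle [0.7586 0.085  0.19  ]
stand corners [array([ 0.5288, -0.1744]), array([ 0.5006, -0.3311]), array([ 0.4425, -0.316 ]), array([ 0.4837, -0.1612])]
plate [array([0.5919, 0.2595]), array([0.5294, 0.0505]), array([0.343, 0.106]), array([0.397 , 0.3146])]
```

```bash
cat >> h.py <<'E'
from scipy.spatial.transform import Rotation as Ro
def Rt(tz,ty):   # tool rotation from approach dir and closing dir
    z=np.array(tz,float);z/=np.linalg.norm(z);y=np.array(ty,float);y-=z*(y@z);y/=np.linalg.norm(y)
    return Ro.from_matrix(np.c_[np.cross(y,z),y,z])
def plan(p,R):
    o=bot.get_obs();d=(np.array(p)-o["eef_pos"])/.5;w=(R*Ro.from_quat(o["tool_rot"]).inv()).as_rotvec()/(np.pi/4)
    print("shift",d.round(3),"turn",w.round(3),"rows",np.linalg.norm(d)*12,np.linalg.norm(w)*45/7.16)
def st():
    o=bot.get_obs();M=Ro.from_quat(o["tool_rot"]).as_matrix()
    print("t",round(o["clock"],2),"p",o["eef_pos"],"F",o["ft_force"].round(1),"T",o["ft_torque"].round(2),"w",round(o["grip_width"],4),"g",o["grasp_force"].__round__(1),"\nj",o["joint_pos"],"tx",M[:,0],"ty",M[:,1],"tz",M[:,2])
E
python3 - <<'E'
from h import *
e,ps=np.radians(30),np.radians(-3)
tz=np.array([np.cos(e)*np.cos(ps),np.cos(e)*np.sin(ps),-np.sin(e)]);ty=[np.sin(ps),-np.cos(ps),0]
plan([.415,-.193,.16],Rt(tz,ty))
E
```

```text
shift [ 0.427  0.528 -0.141] turn [ 0.24  -1.323 -0.54 ] rows 8.327237707126782 9.10801779712673
```

Request:
{"api": "step_arm", "payload": {
  "targets": "0 0.43 0.53 -0.1 0.16 -0.88 -0.36;0 0.43 0.53 -0.1 0.16 -0.88 -0.36;0 0.43 0.53 -0.1 0.16 -0.88 -0.36;0 0.43 0.53 -0.1 0.16 -0.88 -0.36;0 0.43 0.53 -0.1 0.16 -0.88 -0.36;0 0.43 0.53 -0.1 0.16 -0.88 -0.36;0 0.43 0.53 -0.1 0.16 -0.88 -0.36;0 0.43 0.53 -0.1 0.16 -0.88 -0.36;0 0.43 0.53 -0.1 0.16 -0.88 -0.36;0 0.43 0.53 -0.1 0.16 -0.88 -0.36"
}}

```text
clock: 0.93
eef_pos: [0.4166, -0.1885, 0.18]
tool_rot: [0.938, 0.059, 0.342, 0.008]
ft_force: [-0.6, 0.1, 0.1]
grip_width: 0.0429
grasp_force: 0.0
```

```bash
python3 - <<'E'
from h import *
st()
e,ps=np.radians(30),np.radians(-3)
tz=np.array([np.cos(e)*np.cos(ps),np.cos(e)*np.sin(ps),-np.sin(e)]);ty=[np.sin(ps),-np.cos(ps),0]
plan([.415,-.193,.16],Rt(tz,ty))
E
```

```text
t 0.93 p [ 0.4166 -0.1885  0.18  ] F [-0.6  0.1  0.1] T [-0.1   0.67  0.  ] w 0.0429 g 0.0 
j [-0.7254 -0.1502 -0.7966  0.3798  0.4623  2.4219] tx [0.7587 0.1157 0.6411] ty [ 0.1053 -0.9929  0.0547] tz [ 0.6429  0.026  -0.7655]
shift [-0.003 -0.009 -0.04 ] turn [ 0.081 -0.444 -0.187] rows 0.4943626427113838 3.069946412137754
```

Request:
{"api": "step_arm", "payload": {
  "targets": "0 0 -0.01 -0.04 0.08 -0.45 -0.19;0 0 -0.01 -0.04 0.08 -0.45 -0.19;0 0 -0.01 -0.04 0.08 -0.45 -0.19;0 0 -0.01 -0.04 0.08 -0.45 -0.19"
}}

```text
clock: 1.27
eef_pos: [0.4227, -0.2127, 0.175]
tool_rot: [0.869, -0.024, 0.495, 0.007]
ft_force: [-7.4, 4.7, -6.5]
grip_width: 0.0424
grasp_force: 0.0
```

```bash
python3 - <<'E'
from h import *
st()
cv2.imwrite("pics/side1.png",bot.camera("side")[60:260,240:520,::-1].repeat(2,0).repeat(2,1))
E
```

```text
t 1.27 p [ 0.4227 -0.2127  0.175 ] F [-7.4  4.7 -6.5] T [0.24 1.49 0.24] w 0.0424 g 0.0 
j [-0.8947 -0.0357 -1.0881 -0.3187  0.7047  2.6256] tx [ 0.5091 -0.034   0.86  ] ty [-0.0482 -0.9988 -0.0109] tz [ 0.8594 -0.0359 -0.5101]
```

View pics/side1.png

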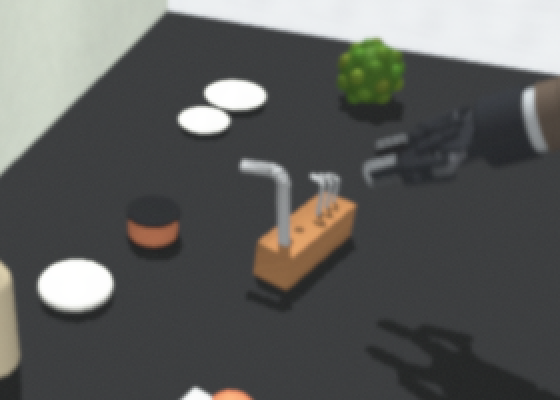

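The picture shows the gripper tilted about 30 deg and clear of the stand. Joint 3 is at its limit here, so I'm moving in along the approach line.

```bash
cat > pl.py <<'E'
from h import *
import sys
# args: x y z  e(deg below horizon) yaw(deg)
x,y,z,e,ps=map(float,sys.argv[1:6]);e,ps=np.radians([e,ps])
tz=np.array([np.cos(e)*np.cos(ps),np.cos(e)*np.sin(ps),-np.sin(e)]);ty=[np.sin(ps),-np.cos(ps),0]
st();plan([x,y,z],Rt(tz,ty))
E
python3 pl.py .462 -.196 .14 30 -3
```

```text
t 1.32 p [ 0.4254 -0.2186  0.1794] F [ 2.5 -1.9  2.5] T [-0.06  0.6  -0.15] w 0.0428 g 0.0 
j [-0.8991 -0.0322 -1.0829 -0.3323  0.7061  2.6274] tx [ 0.5001 -0.0277  0.8655] ty [-0.0525 -0.9986 -0.0016] tz [ 0.8644 -0.0446 -0.5008]
shift [ 0.073  0.045 -0.079] turn [-0.002 -0.001  0.   ] rows 1.3999928103554802 0.014879039366762405
```

Request:
{"api": "step_arm", "payload": {
  "targets": "0 0.07 0.045 -0.08 0 0 0;0 0.07 0.045 -0.08 0 0 0;0 0.07 0.045 -0.08 0 0 0;0 0.07 0.045 -0.08 0 0 0"
}}

```text
clock: 1.65
eef_pos: [0.466, -0.2015, 0.1419]
tool_rot: [0.874, -0.02, 0.486, 0.002]
ft_force: [0.0, -0.1, 0.9]
grip_width: 0.0425
grasp_force: 0.0
```

```bash
python3 pl.py .462 -.196 .135 30 -3
```

```text
t 1.65 p [ 0.466  -0.2015  0.1419] F [ 0.  -0.1  0.9] T [ 0.02  0.87 -0.02] w 0.0425 g 0.0 
j [-0.7504  0.1246 -1.0864 -0.5196  0.5962  2.725 ] tx [ 0.5268 -0.0333  0.8493] ty [-0.038  -0.9992 -0.0156] tz [ 0.8491 -0.024  -0.5276]
shift [-0.008  0.011 -0.014] turn [-0.022 -0.04  -0.019] rows 0.2330462329301758 0.3097864588261834
```

Request:
{"api": "step_arm", "payload": {
  "targets": "0 0.06 0.005 -0.05 0 0 0;0 0.09 0.005 -0.075 0 0 0;0 0.12 0.005 -0.095 0 0 0;0 0.12 0.005 -0.095 0 0 0;0 0.12 0.005 -0.095 0 0 0"
}}

```text
clock: 2.07
eef_pos: [0.5261, -0.1992, 0.0954]
tool_rot: [0.873, -0.02, 0.487, 0.003]
ft_force: [-0.7, 0.6, 0.1]
grip_width: 0.043
grasp_force: 0.0
```

```bash
python3 pl.py .527 -.199 .0935 30 -3; python3 - <<'E'
from h import *
s=bot.camera("side")[100:220,310:470,::-1];t=bot.camera("top")[180:300,380:540,::-1]
cv2.imwrite("pics/g1.png",cv2.resize(np.hstack([s,t]),None,fx=2.5,fy=2.5,interpolation=2))
E
```

```text
t 2.07 p [ 0.5261 -0.1992  0.0954] F [-0.7  0.6  0.1] T [0.01 0.82 0.02] w 0.043 g 0.0 
j [-0.6207  0.369  -1.0416 -0.7701  0.4942  2.8189] tx [ 0.5254 -0.0324  0.8503] ty [-0.0381 -0.9992 -0.0145] tz [ 0.85   -0.0247 -0.5262]
shift [ 0.002  0.    -0.004] turn [-0.02  -0.038 -0.018] rows 0.05090189294644308 0.29456234464174574
```

View pics/g1.png

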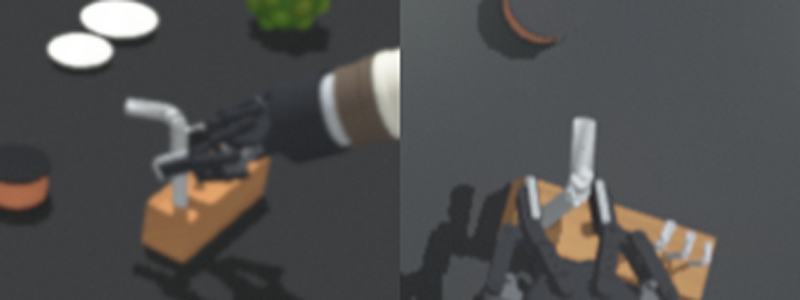

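The key's long arm lies between the fingers, roughly centred. Closing.

Request:
{"api": "step_arm", "payload": {
  "targets": "-1 0 0 0 0 0 0;-1 0 0 0 0 0 0;-1 0 0 0 0 0 0;-1 0 0 0 0 0 0;-1 0 0 0 0 0 0;-1 0 0 0 0 0 0"
}}

```text
clock: 2.67
eef_pos: [0.5267, -0.1999, 0.0967]
tool_rot: [0.873, -0.02, 0.488, 0.004]
ft_force: [-3.4, -1.6, 4.4]
grip_width: 0.0125
grasp_force: 62.3
```

```bash
python3 pl.py .527 -.199 .0935 30 -3
```

```text
t 2.67 p [ 0.5267 -0.1999  0.0967] F [-3.4 -1.6  4.4] T [-0.33  0.64 -0.28] w 0.0125 g 62.3 
j [-0.6206  0.3684 -1.0418 -0.7739  0.4932  2.8199] tx [ 0.5227 -0.0313  0.8519] ty [-0.0392 -0.9992 -0.0126] tz [ 0.8516 -0.0268 -0.5235]
shift [ 0.001  0.002 -0.006] turn [-0.018 -0.034 -0.017] rows 0.08005915005079295 0.26383631201837426
```

Request:
{"api": "step_arm", "payload": {
  "targets": "-1 0.003 0 0.02 0 0 0;-1 0.006 0 0.04 0 0 0;-1 0.01 0 0.06 0 0 0;-1 0.013 0 0.08 0 0 0;-1 0.016 0.001 0.1 0 0 0;-1 0.016 0.001 0.1 0 0 0"
}}

```text
clock: 3.17
eef_pos: [0.5348, -0.1984, 0.1469]
tool_rot: [0.873, -0.02, 0.488, 0.003]
ft_force: [-0.3, -0.4, -2.3]
grip_width: 0.0128
grasp_force: 61.3
```

```bash
python3 pl.py .527 -.199 .0935 30 -3
```

```text
t 3.17 p [ 0.5348 -0.1984  0.1469] F [-0.3 -0.4 -2.3] T [0.05 1.27 0.02] w 0.0128 g 61.3 
j [-0.6043  0.1977 -0.9803 -0.5452  0.4818  2.8305] tx [ 0.5233 -0.0317  0.8516] ty [-0.0377 -0.9992 -0.014 ] tz [ 0.8513 -0.0247 -0.5241]
shift [-0.016 -0.001 -0.107] turn [-0.019 -0.035 -0.019] rows 1.295191957589648 0.2779499653116082
```

Key is out and clear of the stand. Next I lift it and start rolling it over while carrying it toward the screw.

Request:
{"api": "step_arm", "payload": {
  "targets": "-1 0.01 0 0.08 0 0 0;-1 0.01 0 0.16 0 0 0;-1 0 0.08 0.24 -0.12 0 0.075;-1 0 0.16 0.26 -0.24 0.01 0.15;-1 0 0.24 0.26 -0.36 0.01 0.22;-1 0 0.3 0.26 -0.48 0.015 0.3;-1 0 0.36 0.26 -0.6 0.02 0.37;-1 0 0.4 0.26 -0.72 0.02 0.45;-1 0 0.4 0.26 -0.84 0.025 0.52;-1 0 0.4 0.26 -0.94 0.03 0.58"
}}

```text
clock: 4.0
eef_pos: [0.533, 0.0039, 0.2729]
tool_rot: [0.8, 0.353, 0.438, 0.207]
ft_force: [-1.2, -0.2, -2.6]
grip_width: 0.0125
grasp_force: 61.4
```

```bash
cat > ks.py <<'E'
from h import *
import sys
# args: bend x y z, d yaw(deg), a(deg), grip dist (m)
def pose(B,yaw,a,L):
    B=np.array(B,float);y,a=np.radians([yaw,a]);d=np.array([np.cos(y),np.sin(y),0]);dn=np.array([0,0,-1.])
    tz=np.cos(a)*dn-np.sin(a)*d;return B-L*d+.019*tz,Rt(tz,np.cross(dn,d))
if __name__=="__main__":
    v=list(map(float,sys.argv[1:]));st();plan(*pose(v[:3],*v[3:]))
E
python3 ks.py .4675 .2255 .2 235 22.4 .045
```

```text
t 4.0 p [0.533  0.0039 0.2729] F [-1.2 -0.2 -2.6] T [-0.05  1.39  0.01] w 0.0125 g 61.4 
j [ 0.0375 -0.2604 -0.908  -0.0878 -0.0531  2.318 ] tx [0.3661 0.7468 0.5552] ty [ 0.3842 -0.6647  0.6408] tz [ 0.8476 -0.0213 -0.5303]
shift [-0.071  0.529 -0.181] turn [-2.296 -0.597  3.157] rows 6.76080448717219 24.819947035489047
```

Request:
{"api": "step_arm", "payload": {
  "targets": "-1 0 0.1 0.02 -0.7 -0.18 0.97;-1 0 0.15 0.02 -0.7 -0.18 0.97;-1 0 0.2 0.02 -0.7 -0.18 0.97;-1 0 0.25 0.02 -0.7 -0.18 0.97;-1 0 0.3 0.02 -0.7 -0.18 0.97;-1 0 0.3 0.02 -0.7 -0.18 0.97;-1 0 0.3 0.02 -0.7 -0.18 0.97;-1 0 0.3 0.02 -0.7 -0.18 0.97;-1 0 0.3 0.02 -0.7 -0.18 0.97"
}}

```text
clock: 4.75
eef_pos: [0.534, 0.1504, 0.2834]
tool_rot: [0.5, 0.707, 0.428, 0.258]
ft_force: [0.8, -0.9, -3.0]
grip_width: 0.0123
grasp_force: 61.5
```

```bash
python3 ks.py .4675 .2255 .2 235 22.4 .045
```

```text
t 4.75 p [0.534  0.1504 0.2834] F [ 0.8 -0.9 -3. ] T [-0.68  1.15 -0.07] w 0.0123 g 61.5 
j [ 0.1517 -0.2097 -0.8774 -0.1289  0.2259  1.5116] tx [-0.3668  0.9281  0.064 ] ty [0.4863 0.1327 0.8636] tz [ 0.7931  0.3479 -0.5   ]
shift [-0.073  0.236 -0.202] turn [-1.597 -0.425  2.197] rows 3.826629278695452 17.282014155245477
```

Request:
{"api": "step_arm", "payload": {
  "targets": "-1 0 0.1 0 -0.71 -0.19 0.97;-1 0 0.1 0 -0.71 -0.19 0.97;-1 0 0.1 0 -0.71 -0.19 0.97;-1 0 0.1 0 -0.71 -0.19 0.97;-1 0 0.1 0 -0.71 -0.19 0.97;-1 0 0.1 0 -0.71 -0.19 0.97;-1 0 0.1 0 -0.71 -0.19 0.97;-1 0 0.1 0 -0.71 -0.19 0.97;-1 0 0.1 0 -0.71 -0.19 0.97"
}}

```text
clock: 5.5
eef_pos: [0.5359, 0.201, 0.2858]
tool_rot: [0.085, 0.907, 0.322, 0.257]
ft_force: [1.1, -1.0, -2.0]
grip_width: 0.0129
grasp_force: 61.4
```

```bash
python3 ks.py .4675 .2255 .2 235 22.4 .045
```

```text
t 5.5 p [0.5359 0.201  0.2858] F [ 1.1 -1.  -2. ] T [-0.9   0.65 -0.03] w 0.0129 g 61.4 
j [ 0.0967 -0.0803 -0.5488  0.3895  0.5106  0.4768] tx [-0.8537  0.3195 -0.4113] ty [-0.0119  0.7776  0.6286] tz [ 0.5207  0.5415 -0.66  ]
shift [-0.077  0.135 -0.207] turn [-0.894 -0.234  1.224] rows 3.1004650093657684 9.638721832982375
```

Request:
{"api": "step_arm", "payload": {
  "targets": "-1 -0.04 0.13 -0.1 -0.71 -0.19 0.97;-1 -0.04 0.13 -0.1 -0.71 -0.19 0.97;-1 -0.04 0.13 -0.1 -0.71 -0.19 0.97;-1 -0.04 0.13 -0.1 -0.71 -0.19 0.97;-1 -0.04 0.13 -0.1 -0.71 -0.19 0.97;-1 -0.04 0.13 -0.1 -0.71 -0.19 0.97;-1 -0.04 0.13 -0.1 -0.71 -0.19 0.97;-1 -0.04 0.13 -0.1 -0.71 -0.19 0.97"
}}

```text
clock: 6.17
eef_pos: [0.5147, 0.2667, 0.2351]
tool_rot: [-0.351, 0.904, 0.143, 0.197]
ft_force: [0.8, 0.9, -1.6]
grip_width: 0.0121
grasp_force: 61.2
```

```bash
python3 ks.py .4675 .2255 .165 235 22.4 .045
```

```text
t 6.17 p [0.5147 0.2667 0.2351] F [ 0.8  0.9 -1.6] T [-0.51  0.26 -0.03] w 0.0121 g 61.2 
j [ 0.3234  0.1102 -0.2618  0.803   0.2988 -0.356 ] tx [-0.6766 -0.578  -0.4561] ty [-0.6904  0.7133  0.1202] tz [ 0.2559  0.3962 -0.8818]
shift [-0.034  0.003 -0.175] turn [-0.183 -0.045  0.249] rows 2.143714692347267 1.9653807778084316
```

Request:
{"api": "step_arm", "payload": {
  "targets": "-1 -0.03 0 -0.08 -0.18 -0.045 0.25;-1 -0.034 0.003 -0.175 -0.18 -0.045 0.25;-1 -0.034 0.003 -0.175 -0.18 -0.045 0.25;-1 -0.034 0.003 -0.175 -0.18 -0.045 0.25;-1 -0.034 0.003 -0.175 -0.18 -0.045 0.25"
}}

```text
clock: 6.58
eef_pos: [0.4975, 0.2681, 0.1484]
tool_rot: [-0.451, 0.871, 0.093, 0.173]
ft_force: [0.7, 0.2, -1.2]
grip_width: 0.0126
grasp_force: 61.3
```

```bash
python3 ks.py .4675 .2255 .165 235 22.4 .045; python3 - <<'E'
from h import *
s=bot.camera("side");t=bot.camera("top")
cv2.imwrite("pics/side2.png",s[:,:,::-1]);cv2.imwrite("pics/top2.png",t[:,:,::-1])
s=s[230:350,270:430,::-1];t=t[210:330,150:310,::-1]
cv2.imwrite("pics/h1.png",cv2.resize(np.hstack([s,t]),None,fx=2.5,fy=2.5,interpolation=2))
B=np.array([.4675,.2255,.165]);d=np.array([np.cos(np.radians(235)),np.sin(np.radians(235)),0])
X=np.array([B,B+[0,0,-.052],B-.133*d,[.4675,.2255,.08]])
print(proj("side",X),proj("top",X))
E
```

```text
t 6.58 p [0.4975 0.2681 0.1484] F [ 0.7  0.2 -1.2] T [-0.43  0.17 -0.06] w 0.0126 g 61.3 
j [ 0.3787  0.1933 -0.365   0.6787  0.2164 -0.5403] tx [-0.5335 -0.7529 -0.3853] ty [-0.8172  0.5763  0.0054] tz [ 0.218   0.3178 -0.9228]
shift [-0.     0.    -0.002] turn [-0.009 -0.002  0.004] rows 0.023987763433248918 0.06275604218260238
[[340.8358 270.9242]
 [339.1474 292.0342]
 [267.3212 306.7886]
 [338.1527 304.5124]] [[210.0034 282.0773]
 [216.3966 282.3712]
 [150.7826 237.7595]
 [220.0976 282.5412]]
```

View pics/h1.png

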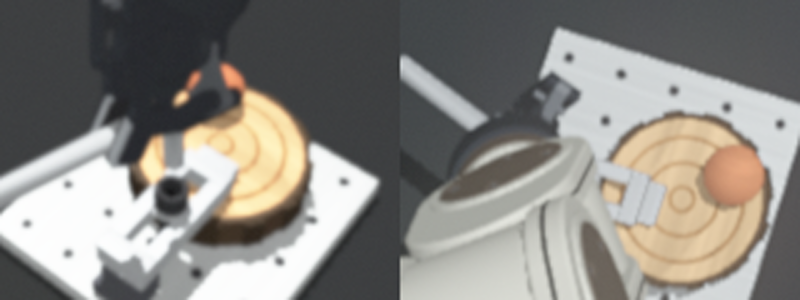

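The side view shows the flipped key with its tip at about (339.4,294) and its long arm level, within 2 px of prediction. The screw is at (338.5,305) directly below. The arm blocks the top view. I'll lower to just above the screw and feel from there.

Request:
{"api": "step_arm", "payload": {
  "targets": "-1 0 0 -0.025 0 0 0;-1 0 0 -0.05 0 0 0;-1 0 0 -0.05 0 0 0;-1 0 0 -0.05 0 0 0"
}}

```text
clock: 7.02
eef_pos: [0.4983, 0.2676, 0.1248]
tool_rot: [-0.452, 0.87, 0.092, 0.174]
ft_force: [0.0, 0.2, -1.9]
grip_width: 0.0127
grasp_force: 61.2
```

```bash
python3 ks.py .4675 .2255 .14 235 22.4 .045; python3 - <<'E'
from h import *
s=bot.camera("side")[:,:,::-1]
cv2.imwrite("pics/side3.png",s)
k=cv2.resize(s[265:335,255:355],None,fx=8,fy=8,interpolation=2); cv2.imwrite("pics/h2.png",k)
B=np.array([.4675,.2255,.14]);d=np.array([np.cos(np.radians(235)),np.sin(np.radians(235)),0])
X=np.array([B,B+[0,0,-.052],B-.133*d,[.4675,.2255,.08]])
print((proj("side",X)-[255,265])*8)
E
```

```text
t 7.02 p [0.4983 0.2676 0.1248] F [ 0.   0.2 -1.9] T [-0.4   0.27  0.04] w 0.0127 g 61.2 
j [ 0.3776  0.2209 -0.4009  0.6136  0.216  -0.543 ] tx [-0.5316 -0.7538 -0.3864] ty [-0.818   0.5752  0.0032] tz [ 0.2198  0.3177 -0.9223]
shift [-0.002  0.001 -0.005] turn [-0.008  0.001  0.003] rows 0.06322681782467617 0.05486089256670051
[[680.0363 130.449 ]
 [667.1098 292.3887]
 [104.991  417.9967]
 [665.2216 316.099 ]]
```

View pics/h2.png

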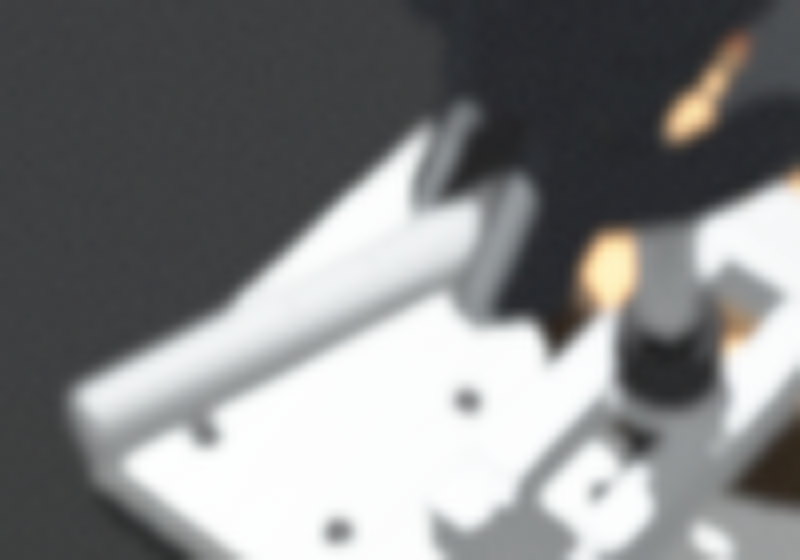

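The tip (about (338.4,304.8) in full-picture pixels) overlaps the screw top at (339,305.3), so it's aligned across the view. It also sits about 2 px lower than predicted, so I'll feel for the contact height.

Request:
{"api": "step_arm", "payload": {
  "targets": "-1 0 0 -0.004 0 0 0;-1 0 0 -0.004 0 0 0;-1 0 0 -0.004 0 0 0"
}}

```text
clock: 7.32
eef_pos: [0.4981, 0.2679, 0.1223]
tool_rot: [-0.452, 0.87, 0.092, 0.174]
ft_force: [-0.0, -0.3, -3.1]
grip_width: 0.0129
grasp_force: 61.2
```

Request:
{"api": "step_arm", "payload": {
  "targets": "-1 0 0 -0.004 0 0 0;-1 0 0 -0.004 0 0 0;-1 0 0 -0.004 0 0 0"
}}

```text
clock: 7.57
eef_pos: [0.4975, 0.2678, 0.1194]
tool_rot: [-0.452, 0.87, 0.092, 0.173]
ft_force: [-0.0, -0.1, -2.8]
grip_width: 0.0126
grasp_force: 61.2
```

Request:
{"api": "step_arm", "payload": {
  "targets": "-1 0 0 -0.004 0 0 0;-1 0 0 -0.004 0 0 0;-1 0 0 -0.004 0 0 0"
}}

```text
clock: 7.82
eef_pos: [0.4974, 0.2677, 0.1172]
tool_rot: [-0.452, 0.87, 0.092, 0.173]
ft_force: [-0.1, -0.2, -2.5]
grip_width: 0.0129
grasp_force: 61.2
```

Request:
{"api": "step_arm", "payload": {
  "targets": "-1 0 0 -0.004 0 0 0;-1 0 0 -0.004 0 0 0;-1 0 0 -0.004 0 0 0"
}}

```text
clock: 8.07
eef_pos: [0.4979, 0.2679, 0.1157]
tool_rot: [-0.452, 0.87, 0.092, 0.174]
ft_force: [0.9, 0.1, -2.0]
grip_width: 0.0122
grasp_force: 61.4
```

Request:
{"api": "step_arm", "payload": {
  "targets": "-1 0 0 -0.004 0 0 0;-1 0 0 -0.004 0 0 0;-1 0 0 -0.004 0 0 0"
}}

```text
clock: 8.32
eef_pos: [0.4985, 0.2684, 0.1147]
tool_rot: [-0.452, 0.87, 0.092, 0.175]
ft_force: [-1.1, -0.2, 3.8]
grip_width: 0.0123
grasp_force: 62.1
```

Request:
{"api": "step_arm", "payload": {
  "targets": "-1 0 0 -0.003 0 0 0;-1 0 0 -0.003 0 0 0;-1 0 0 -0.003 0 0 0"
}}

```text
clock: 8.57
eef_pos: [0.4991, 0.2687, 0.1141]
tool_rot: [-0.452, 0.869, 0.092, 0.175]
ft_force: [-1.3, -0.5, 7.8]
grip_width: 0.0128
grasp_force: 62.8
```

```bash
python3 - <<'E'
from h import *
st()
s=np.mean([bot.camera("side").astype(float) for _ in range(4)],0).astype(np.uint8)[:,:,::-1]
cv2.imwrite("pics/side4.png",s)
a=cv2.resize(s[280:330,310:370],None,fx=13,fy=12,interpolation=2); cv2.imwrite("pics/h3.png",a)
E
```

```text
t 8.57 p [0.4991 0.2687 0.1141] F [-1.3 -0.5  7.8] T [0.09 0.3  0.01] w 0.0128 g 62.8 
j [ 0.3786  0.2355 -0.4161  0.5813  0.2167 -0.5439] tx [-0.5291 -0.7543 -0.3886] ty [-0.8192  0.5735  0.002 ] tz [ 0.2214  0.3194 -0.9214]
```

View pics/h3.png

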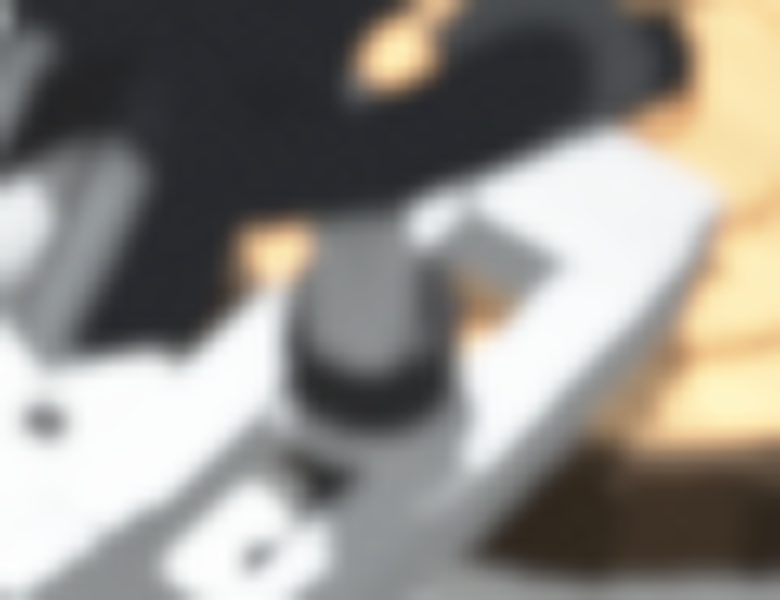

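The picture shows the key's short arm at columns 334-342, with its bottom edge near row 310.5. The head's top centre is at about (338.5,304.6), so the tip seems to sit too near the camera. I'll check the intensity profiles.

```bash
python3 - <<'E'
from h import *
a=cv2.imread("pics/side0.png").mean(2);b=cv2.imread("pics/side3.png").mean(2);c=cv2.imread("pics/side4.png").mean(2)
for n,i in zip("034",(a,b,c)):
    print(n,"rows296-320 col336-340",i[296:320,336:341].mean(1).astype(int))
for r in (302,305,308): print(r,*[i[r,328:350].astype(int) for i in (a,c)],sep="\n")
print(proj("side",[[.4675,.2255,.08],[.4675,.2255,.064],[.4675-.276*.01,.2255+.961*.01,.08],[.4775,.2255,.08]]))
E
```

```text
0 rows296-320 col336-340 [241 244 244 226 165  99  58  42  37  33  29  37  56  69  65  53  44  43
  48  71 106 130 133 129]
3 rows296-320 col336-340 [137 138 139 141 142 142 143 143 140 131 106  69  42  38  41  43  43  43
  49  72 107 132 135 126]
4 rows296-320 col336-340 [ 52  77 108 129 136 138 139 139 140 141 142 141 139 128 103  70  48  43
  48  71 106 131 134 126]
302
[122 163 204 216 192 144 110  83  63  54  51  57  65  76  86  97 113 128
 139 142 142 143]
[111 160 204 216 194 155 139 139 139 137 138 141 139 128 108 102 114 130
 140 143 144 144]
305
[142 201 225 201 139  92  68  46  36  32  31  33  35  39  54  73  88 103
 122 133 143 167]
[144 203 226 203 144 119 131 140 142 142 142 143 138 122  93  82  89 103
 122 133 144 167]
308
[248 250 242 188 105  70  71  71  63  55  48  52  62  69  73  77  94 155
 212 231 239 247]
[249 250 242 188 106  89 114 131 138 143 143 140 129 112  94  82  96 157
 213 231 240 247]
[[338.1527 304.5124]
 [337.69   310.3272]
 [337.7769 309.2549]
 [332.7011 302.6557]]
```

Reading the profile with the right camera slope (0.47 rows per mm of depth), the tip sits about 4-5 mm too far in +y. I'll lift, shift and feel again.

Request:
{"api": "step_arm", "payload": {
  "targets": "-1 0 0 0.012 0 0 0;-1 -0.001 -0.0085 0.012 0 0 0;-1 -0.001 -0.0085 0.012 0 0 0;-1 -0.001 -0.0085 0.006 0 0 0;-1 -0.001 -0.0085 0 0 0 0;-1 -0.001 -0.0085 0 0 0 0"
}}

```text
clock: 9.27
eef_pos: [0.4974, 0.263, 0.1111]
tool_rot: [-0.452, 0.87, 0.091, 0.173]
ft_force: [2.9, -0.8, -2.5]
grip_width: 0.0127
grasp_force: 61.2
```

Request:
{"api": "step_arm", "payload": {
  "targets": "-1 0 0 -0.003 0 0 0;-1 0 0 -0.003 0 0 0;-1 0 0 -0.003 0 0 0"
}}

```text
clock: 9.52
eef_pos: [0.4976, 0.2632, 0.1104]
tool_rot: [-0.452, 0.87, 0.092, 0.173]
ft_force: [2.1, -1.6, -1.9]
grip_width: 0.0123
grasp_force: 61.4
```

The tip is now 4 mm below the earlier contact height with only a slight side load, so it's in the socket mouth. Continuing down.

Request:
{"api": "step_arm", "payload": {
  "targets": "-1 0 0 -0.004 0 0 0;-1 0 0 -0.004 0 0 0;-1 0 0 -0.004 0 0 0"
}}

```text
clock: 9.77
eef_pos: [0.4976, 0.2634, 0.1087]
tool_rot: [-0.452, 0.87, 0.092, 0.174]
ft_force: [4.2, -1.4, -1.3]
grip_width: 0.0124
grasp_force: 61.6
```

Request:
{"api": "step_arm", "payload": {
  "targets": "-1 0 0 -0.004 0 0 0;-1 0 0 -0.004 0 0 0;-1 0 0 -0.004 0 0 0"
}}

```text
clock: 10.02
eef_pos: [0.4978, 0.2636, 0.1071]
tool_rot: [-0.452, 0.87, 0.092, 0.174]
ft_force: [3.6, -2.5, 1.3]
grip_width: 0.0127
grasp_force: 61.9
```

Request:
{"api": "step_arm", "payload": {
  "targets": "-1 0.001 -0.001 0 0 0 0;-1 0.0015 -0.001 -0.004 0 0 0;-1 0.0015 -0.001 -0.004 0 0 0;-1 0.0015 -0.001 -0.004 0 0 0"
}}

```text
clock: 10.35
eef_pos: [0.4982, 0.2635, 0.1051]
tool_rot: [-0.452, 0.87, 0.092, 0.174]
ft_force: [2.4, -0.6, 5.0]
grip_width: 0.0124
grasp_force: 62.2
```

Request:
{"api": "step_arm", "payload": {
  "targets": "-1 0 0 -0.004 0 0 0;-1 0 0 -0.004 0 0 0;-1 0 0 -0.004 0 0 0"
}}

```text
clock: 10.6
eef_pos: [0.4984, 0.2637, 0.1034]
tool_rot: [-0.452, 0.87, 0.092, 0.174]
ft_force: [1.7, -1.6, 6.9]
grip_width: 0.0123
grasp_force: 62.5
```

Request:
{"api": "step_arm", "payload": {
  "targets": "-1 0 0 -0.004 0 0 0;-1 0 0 -0.004 0 0 0;-1 0 0 -0.004 0 0 0"
}}

```text
clock: 10.85
eef_pos: [0.4987, 0.2638, 0.1019]
tool_rot: [-0.452, 0.87, 0.093, 0.175]
ft_force: [0.5, -1.0, 8.1]
grip_width: 0.0122
grasp_force: 62.9
```

Request:
{"api": "step_arm", "payload": {
  "targets": "-1 0 0 -0.004 0 0 0;-1 0 0 -0.004 0 0 0;-1 0 0 -0.004 0 0 0"
}}

```text
clock: 11.1
eef_pos: [0.4986, 0.2653, 0.1004]
tool_rot: [-0.453, 0.869, 0.094, 0.175]
ft_force: [0.4, 3.1, 8.9]
grip_width: 0.0123
grasp_force: 59.8
```

```bash
python3 -c "
from h import *
st()"
```

```text
t 11.1 p [0.4986 0.2653 0.1004] F [0.4 3.1 8.9] T [ 0.62 -0.29 -0.2 ] w 0.0123 g 59.8 
j [ 0.3699  0.2517 -0.4378  0.5459  0.2231 -0.5527] tx [-0.5286 -0.754  -0.3898] ty [-0.82    0.5723  0.005 ] tz [ 0.2194  0.3223 -0.9209]
```

```bash
python3 - <<'E'
from h import *
s=bot.camera("side")[:,:,::-1]
cv2.imwrite("pics/side5.png",s)
cv2.imwrite("pics/h4.png",cv2.resize(s[265:340,255:355],None,fx=8,fy=8,interpolation=2))
t=np.radians(235);d=np.array([np.cos(t),np.sin(t),0])
for a in(0,):
    B=np.array([.4677,.2249,.119]);X=np.array([B,B-.133*d,B-.133*d-[0,0,.012],[.4677,.2249,.08]])
    print((proj("side",X)-[255,265])*8)
E
```

```text
[[674.7356 195.1563]
 [110.6336 482.594 ]
 [113.4823 519.9829]
 [665.2862 313.7154]]
```

View pics/h4.png

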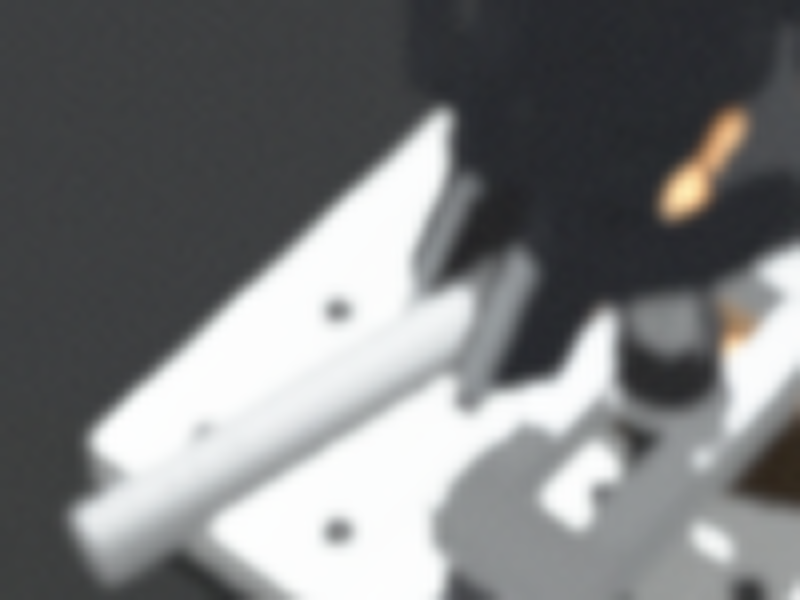

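The picture shows the tip inside the socket mouth, but the long arm sags about 8 deg: its free end is at (90,545) against (110,483) if level. The key has pivoted in the grip, so I'll level it about the tip, ease the load, then hunt by turning.

Request:
{"api": "step_arm", "payload": {
  "targets": "-1 -0.0015 -0.002 0.006 0.049 -0.034 0;-1 -0.003 -0.004 0.012 0.098 -0.068 0;-1 -0.0045 -0.0065 0.017 0.146 -0.102 0;-1 -0.0045 -0.0065 0.017 0.146 -0.102 0;-1 -0.0045 -0.0065 0.017 0.146 -0.102 0"
}}

```text
clock: 11.57
eef_pos: [0.4967, 0.2618, 0.1094]
tool_rot: [-0.445, 0.854, 0.125, 0.236]
ft_force: [1.5, 4.1, 7.1]
grip_width: 0.0124
grasp_force: 87.9
```

```bash
python3 -c "
from h import *
st()"
```

```text
t 11.57 p [0.4967 0.2618 0.1094] F [1.5 4.1 7.1] T [ 0.7  -0.46 -0.23] w 0.0124 g 87.9 
j [ 0.3147  0.1958 -0.5635  0.366   0.319  -0.5733] tx [-0.4918 -0.7017 -0.5155] ty [-0.8203  0.5719  0.004 ] tz [ 0.292   0.4249 -0.8569]
```

```bash
cat > sw.py <<'E'
from h import *
import sys
# screw axis x y, total deg clockwise, step
sx,sy,tot,stp=map(float,sys.argv[1:5]);o=bot.get_obs();r=o["eef_pos"][:2]-[sx,sy]
st();print("r",r,np.linalg.norm(r))
for g in np.arange(stp,tot+.1,stp):
    q=np.radians(g);c,s=np.cos(q),np.sin(q);D=np.array([c*r[0]+s*r[1],-s*r[0]+c*r[1]])-r
    print(g,(D/.5).round(4),"wz",round(-g/45,3))
E
python3 sw.py .468 .222 30 5 | tail -6
```

```text
5.0 [ 0.0067 -0.0053] wz -0.111
10.0 [ 0.0129 -0.0112] wz -0.222
15.0 [ 0.0186 -0.0175] wz -0.333
20.0 [ 0.0238 -0.0244] wz -0.444
25.0 [ 0.0283 -0.0317] wz -0.556
30.0 [ 0.0321 -0.0393] wz -0.667
```

Request:
{"api": "step_arm", "payload": {
  "targets": "-1 0.0033 -0.0027 0.002 0 0 -0.055;-1 0.0067 -0.0053 0.002 0 0 -0.111;-1 0.0098 -0.0083 0.002 0 0 -0.167;-1 0.0129 -0.0112 0.002 0 0 -0.222;-1 0.0129 -0.0112 0.002 0 0 -0.222"
}}

```text
clock: 11.98
eef_pos: [0.5023, 0.2564, 0.1093]
tool_rot: [-0.37, 0.89, 0.104, 0.245]
ft_force: [2.2, 4.8, 3.9]
grip_width: 0.0123
grasp_force: 86.7
```

```bash
python3 sw.py .468 .222 30 5 
```

```text
t 11.98 p [0.5023 0.2564 0.1093] F [2.2 4.8 3.9] T [ 0.42 -0.36  0.32] w 0.0123 g 86.7 
j [ 0.3533  0.1738 -0.5993  0.3025  0.222  -0.3775] tx [-0.6068 -0.607  -0.5132] ty [-0.7093  0.7049  0.0049] tz [ 0.3588  0.3669 -0.8583]
r [0.0343 0.0344] 0.048600630108605686
5.0 [ 0.0057 -0.0062] wz -0.111
10.0 [ 0.0109 -0.013 ] wz -0.222
15.0 [ 0.0155 -0.0201] wz -0.333
20.0 [ 0.0194 -0.0276] wz -0.444
25.0 [ 0.0227 -0.0354] wz -0.556
30.0 [ 0.0252 -0.0435] wz -0.667
```

Request:
{"api": "step_arm", "payload": {
  "targets": "-1 0.0015 0.0015 -0.002 0 0 0;-1 0.0015 0.0015 -0.004 0 0 0;-1 0.0015 0.0015 -0.004 0 0 0"
}}

```text
clock: 12.23
eef_pos: [0.5036, 0.2572, 0.1081]
tool_rot: [-0.37, 0.89, 0.105, 0.245]
ft_force: [-1.2, 2.5, 10.9]
grip_width: 0.0124
grasp_force: 88.1
```

```bash
python3 sw.py .468 .222 15 5 
```

```text
t 12.23 p [0.5036 0.2572 0.1081] F [-1.2  2.5 10.9] T [0.49 0.07 0.41] w 0.0124 g 88.1 
j [ 0.3534  0.1783 -0.5983  0.298   0.2228 -0.3778] tx [-0.606  -0.607  -0.5141] ty [-0.7098  0.7044  0.0051] tz [ 0.3591  0.368  -0.8577]
r [0.0356 0.0352] 0.050070099710361755
5.0 [ 0.0059 -0.0065] wz -0.111
10.0 [ 0.0112 -0.0134] wz -0.222
15.0 [ 0.0158 -0.0208] wz -0.333
```

Request:
{"api": "step_arm", "payload": {
  "targets": "-1 0.003 -0.0032 0.002 0 0 -0.055;-1 0.0059 -0.0065 0.002 0 0 -0.111;-1 0.0085 -0.01 0.002 0 0 -0.167;-1 0.0112 -0.0134 0.002 0 0 -0.222;-1 0.0112 -0.0134 0.002 0 0 -0.222"
}}

```text
clock: 12.65
eef_pos: [0.5083, 0.2504, 0.1083]
tool_rot: [-0.291, 0.919, 0.083, 0.252]
ft_force: [-0.4, 2.2, 8.5]
grip_width: 0.0122
grasp_force: 87.6
```

```bash
python3 sw.py .468 .222 15 5 
```

```text
t 12.65 p [0.5083 0.2504 0.1083] F [-0.4  2.2  8.5] T [0.43 0.1  0.45] w 0.0122 g 87.6 
j [ 0.3955  0.1637 -0.6207  0.26    0.1163 -0.1854] tx [-0.7037 -0.4923 -0.5123] ty [-0.5761  0.8174  0.006 ] tz [ 0.4158  0.2993 -0.8588]
r [0.0403 0.0284] 0.049297694454288894
5.0 [ 0.0046 -0.0072] wz -0.111
10.0 [ 0.0086 -0.0149] wz -0.222
15.0 [ 0.0119 -0.0228] wz -0.333
```

```bash
cat > arm.py <<'E'
from h import *
def meas(s,yaw,z=.119,show=True):
    a=cv2.imread("pics/side0.png").astype(int);s=s.astype(int)
    g=s.mean(2);m=((abs(s-a).max(2)>18)&(g>95)).astype(np.uint8);m[:, :235]=0;m[:,352:]=0;m[:240]=0;m[345:]=0
    n,l,stt,c=cv2.connectedComponentsWithStats(m);o=np.argsort(-stt[1:,4])[:3]+1
    for k in o:
        ys,xs=np.nonzero(l==k);p=np.c_[xs,ys].astype(float);mu=p.mean(0);w,v=np.linalg.eigh(np.cov((p-mu).T));t=(p-mu)@v[:,1]
        print("area",len(xs),"mean",mu,"slope",v[1,1]/v[0,1],"sig",np.sqrt(w),"ends",mu+v[:,1]*t.min(),mu+v[:,1]*t.max())
    y=np.radians(yaw);d=np.array([np.cos(y),np.sin(y),0]);B=np.array([.4677,.2249,z])
    for dz in(-.02,0,.02):
        q=proj("side",np.array([B-.05*d+[0,0,dz*50/133],B-.133*d+[0,0,dz]]));print("pred dz",dz,q.round(1).tolist(),"slope",(q[1,1]-q[0,1])/(q[1,0]-q[0,0]))
E
python3 - <<'E'
from arm import *
meas(cv2.imread("pics/side3.png"),235,.142);meas(cv2.imread("pics/side5.png"),235,.122)
s=bot.camera("side")[:,:,::-1];cv2.imwrite("pics/side6.png",s)
M=Ro.from_quat(bot.get_obs()["tool_rot"]).as_matrix();yaw=np.degrees(np.arctan2(M[1,0],M[0,0]))%360;print("yaw",yaw);meas(s,yaw,.1246)
E
```

```text
area 660 mean [294.2727 303.9212] slope -0.5412922462762996 sig [ 5.2298 20.1713] ends [321.6087 289.1245] [264.5474 320.0113]
area 243 mean [327.5267 330.4198] slope -0.43603084254657287 sig [4.085  8.8532] ends [344.4532 323.0393] [314.7417 335.9944]
area 158 mean [338.3734 297.4684] slope -0.7890589557658927 sig [3.8273 5.9126] ends [351.2457 287.3114] [330.133  303.9705]
pred dz -0.02 [[314.3, 296.0], [268.7, 324.1]] slope -0.6167711800731995
pred dz 0 [[314.4, 293.0], [268.1, 316.1]] slope -0.49938761975278273
pred dz 0.02 [[314.5, 289.9], [267.5, 307.7]] slope -0.37974087364034814
area 659 mean [296.0258 314.1927] slope -0.7174664039701167 sig [ 6.0884 21.539 ] ends [322.5804 295.1407] [266.0611 335.6914]
area 406 mean [324.8596 328.4236] slope -0.013583248623969629 sig [5.3366 8.4582] ends [342.0977 328.1895] [309.0087 328.639 ]
area 68 mean [342.8971 285.0882] slope -1.2644633458591776 sig [1.418  4.5401] ends [347.8228 278.8598] [338.0347 291.2366]
pred dz -0.02 [[314.1, 304.0], [269.3, 331.9]] slope -0.6241827484329341
pred dz 0 [[314.2, 301.0], [268.7, 324.1]] slope -0.5088695291335874
pred dz 0.02 [[314.3, 298.0], [268.1, 316.1]] slope -0.39137811923309085
yaw 215.03468832541972
area 687 mean [296.6186 286.802 ] slope 0.11376892806366963 sig [ 5.3422 15.4686] ends [322.62   289.7602] [267.9387 283.5391]
area 434 mean [325.7926 327.9078] slope -0.15769741077663604 sig [5.4445 9.4915] ends [348.0099 324.4042] [309.2394 330.5182]
area 137 mean [338.8905 300.365 ] slope 0.06911384881593048 sig [4.325  5.5434] ends [350.5734 301.1724] [325.6923 299.4528]
pred dz -0.02 [[310.1, 295.0], [260.4, 308.4]] slope -0.26842827045580936
pred dz 0 [[310.1, 292.1], [259.7, 300.5]] slope -0.16796779632914158
pred dz 0.02 [[310.2, 289.1], [258.9, 292.5]] slope -0.06589702528751791
```

```bash
python3 - <<'E'
from h import *
s=cv2.imread("pics/side6.png");t=bot.camera("top")[:,:,::-1];cv2.imwrite("pics/top6.png",t)
a=cv2.resize(s[250:340,250:360],None,fx=5,fy=5,interpolation=2);b=cv2.resize(t[220:340,140:260],None,fx=2.5,fy=2.5,interpolation=2)
o=np.zeros((450,800,3),np.uint8);o[:,:550]=a;o[:300,550:]=b[:,:250];cv2.imwrite("pics/h5.png",o)
E
```

```text
(no output)
```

View pics/h5.png

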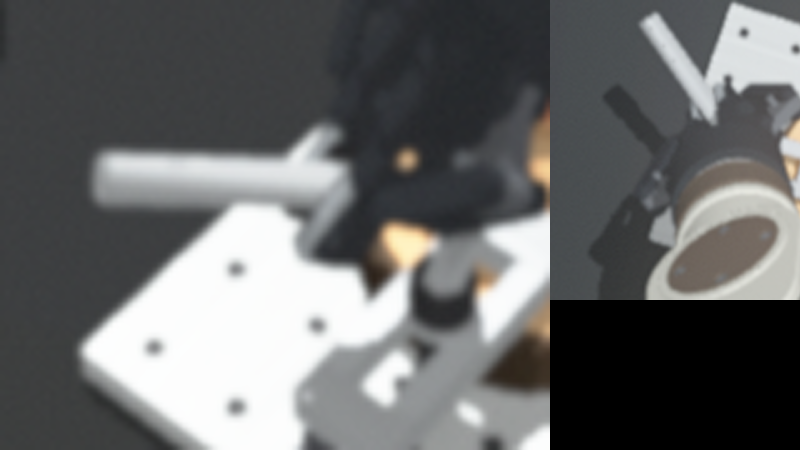

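The last picture shows the long arm nearly level in the side image, from (269,285.6) to (316,287), with its free end at (180,227) in the top view. The short arm looks tilted. I'll triangulate the free end.

```bash
python3 - <<'E'
from h import *
F,e=tri((269,285.6),(180,227));print(F,e)
o=bot.get_obs();M=Ro.from_quat(o["tool_rot"]).as_matrix();G=o["eef_pos"]-.019*M[:,2];v=F-G;L=np.linalg.norm(v);print("G",G,"F-G",v,L,"elev",np.degrees(np.arcsin(v[2]/L)),"az",np.degrees(np.arctan2(v[1],v[0])))
u=v/L;B=F-.133*u;h=np.array([u[0],u[1],0]);h/=np.linalg.norm(h);kx=-(np.array([0,0,1.])-u*u[2]);kx/=np.linalg.norm(kx);print("bend",B,"tip",B+.052*kx)
E
```

```text
[0.5651 0.2877 0.1515] 0.0004228655325060597
G [0.5004 0.2447 0.1245] F-G [0.0647 0.0431 0.027 ] 0.0822910571486568 elev 19.151425308818954 az 33.63321812152532
bend [0.4605 0.2181 0.1079] tip [0.4747 0.2276 0.0588]
```

Triangulated, the free end is at z 0.1515. So the key tilts up about 15 deg and the tip is near full depth: it dropped in while I was levelling. I'll bring the arm back to level about the tip.

Request:
{"api": "step_arm", "payload": {
  "targets": "-1 0.005 0.0035 -0.005 -0.055 0.08 0;-1 0.01 0.007 -0.012 -0.11 0.16 0;-1 0.015 0.0105 -0.018 -0.166 0.237 0;-1 0.015 0.0105 -0.018 -0.166 0.237 0;-1 0.015 0.0105 -0.018 -0.166 0.237 0"
}}

```text
clock: 13.17
eef_pos: [0.5138, 0.2538, 0.0961]
tool_rot: [-0.297, 0.943, 0.049, 0.143]
ft_force: [-4.2, 0.2, 5.6]
grip_width: 0.0126
grasp_force: 87.9
```

```bash
python3 - <<'E'
from arm import *
st()
s=bot.camera("side")[:,:,::-1];t=bot.camera("top")[:,:,::-1];cv2.imwrite("pics/side7.png",s);cv2.imwrite("pics/top7.png",t)
meas(s,215,.119)
a=cv2.imread("pics/top0.png").astype(int);m=((abs(t.astype(int)-a).max(2)>40)&(t.mean(2)>110)).astype(np.uint8);m[:,:150]=0;m[:,205:]=0;m[:205]=0;m[265:]=0
ys,xs=np.nonzero(m);k=np.argsort(ys)[:25];print("top end px",xs[k].mean(),ys.min(),len(xs))
for r in range(ys.min(),ys.min()+30,4): print(r,xs[ys==r].min(),xs[ys==r].max(),end=" | ")
E
```

```text
t 13.17 p [0.5138 0.2538 0.0961] F [-4.2  0.2  5.6] T [0.06 1.17 0.11] w 0.0126 g 87.9 
j [ 0.4263  0.2844 -0.369   0.6195  0.0614 -0.1756] tx [-0.7821 -0.5466 -0.2993] ty [-0.5745  0.8185  0.0065] tz [ 0.2414  0.1771 -0.9541]
area 655 mean [288.0534 295.858 ] slope 0.0020208574270408693 sig [ 5.07   16.1554] ends [321.0103 295.9246] [259.9964 295.8013]
area 467 mean [324.8844 326.9443] slope -0.02269106579402031 sig [6.4335 8.4321] ends [344.125  326.5077] [308.9616 327.3056]
area 210 mean [339.3571 291.8333] slope -5.915945199640358 sig [ 3.519  14.1467] ends [344.912  258.9709] [336.6071 308.1026]
pred dz -0.02 [[310.0, 297.2], [260.6, 310.5]] slope -0.2683715385871113
pred dz 0 [[310.1, 294.3], [259.9, 302.7]] slope -0.1683958621198068
pred dz 0.02 [[310.1, 291.3], [259.1, 294.7]] slope -0.06682697971936472
top end px 180.56 220 365
220 180 183 | 224 177 186 | 228 179 188 | 232 182 191 | 236 184 193 | 240 187 196 | 244 189 198 | 248 192 201 |
```

```bash
cat > ar2.py <<'E'
from arm import *
def line(img,ref,x0,x1,y0,y1,thr,d,axis):
    m=((abs(img.astype(int)-ref.astype(int)).max(2)>d)&(img.mean(2)>thr));q=[]
    for k in (range(x0,x1) if axis==0 else range(y0,y1)):
        v=np.nonzero(m[y0:y1,k])[0]+y0 if axis==0 else np.nonzero(m[k,x0:x1])[0]+x0
        if len(v)>2:q.append((k,(v.min()+v.max())/2,np.ptp(v)+1))
    return np.array(q)
E
python3 - <<'E'
from ar2 import *
A=cv2.imread("pics/side0.png");C=cv2.imread("pics/top0.png")
for n in "67":
    q=line(cv2.imread(f"pics/side{n}.png"),A,255,312,270,320,100,18,0);print("side",q[::4].tolist())
    q=line(cv2.imread(f"pics/top{n}.png"),C,160,205,210,262,110,40,1);print("top",q[::6].tolist())
for sp,tp in [((269.3,285.4),(180,226.5)),((260.5,296.5),(180.5,221.5)),((261,298),(180.5,221.5))]: print(tri(sp,tp))
E
```

```text
side [[268.0, 286.0, 5.0], [272.0, 285.0, 11.0], [276.0, 285.0, 11.0], [280.0, 285.0, 11.0], [284.0, 285.5, 12.0], [288.0, 285.5, 12.0], [292.0, 285.5, 12.0], [296.0, 285.0, 11.0], [300.0, 286.0, 11.0], [304.0, 286.0, 11.0], [308.0, 291.0, 17.0]]
top [[225.0, 182.0, 3.0], [231.0, 182.0, 11.0], [237.0, 186.0, 11.0], [243.0, 190.0, 11.0], [249.0, 194.5, 12.0], [255.0, 197.0, 7.0]]
side [[260.0, 296.0, 5.0], [264.0, 297.5, 12.0], [268.0, 297.0, 11.0], [272.0, 296.5, 12.0], [276.0, 296.0, 11.0], [280.0, 295.5, 12.0], [284.0, 295.0, 11.0], [288.0, 294.0, 11.0], [292.0, 294.0, 11.0], [296.0, 293.0, 11.0], [300.0, 293.0, 11.0], [304.0, 295.0, 25.0], [308.0, 295.0, 27.0]]
top [[220.0, 181.5, 4.0], [226.0, 182.5, 10.0], [232.0, 186.5, 10.0], [238.0, 190.0, 11.0], [244.0, 193.5, 10.0], [250.0, 198.5, 12.0]]
(array([0.5654, 0.2875, 0.1518]), np.float64(0.000836129654370219))
(array([0.5783, 0.2948, 0.1264]), np.float64(0.00028403834443776425))
(array([0.578 , 0.2954, 0.1237]), np.float64(0.0010582071026516817))
```

Everything now agrees: the free end is at z 0.125, the tilt is about 4 deg up, and the bend is at z 0.117 over the screw. The key is fully home. I'll unload the hand, release, and move out to 100 mm for a caged push whose force gives the torque directly.

Request:
{"api": "step_arm", "payload": {
  "targets": "-1 -0.002 0 0.003 0 0 0;-1 -0.002 0 0.003 0 0 0;-1 -0.002 0 0.003 0 0 0"
}}

```text
clock: 13.52
eef_pos: [0.5128, 0.2528, 0.098]
tool_rot: [-0.297, 0.943, 0.048, 0.144]
ft_force: [-3.1, 1.8, -3.1]
grip_width: 0.0123
grasp_force: 86.1
```

Request:
{"api": "step_arm", "payload": {
  "targets": "0 0 0 0 0 0 0;0 0 0 0 0 0 0;0 0 0 0 0 0 0;0 0 0 0 0 0 0"
}}

```text
clock: 13.85
eef_pos: [0.5159, 0.2534, 0.1002]
tool_rot: [-0.296, 0.943, 0.048, 0.147]
ft_force: [0.0, -0.5, 0.0]
grip_width: 0.0426
grasp_force: 0.0
```

```bash
python3 - <<'E'
from ar2 import *
st()
A=cv2.imread("pics/side0.png");C=cv2.imread("pics/top0.png")
s=bot.camera("side")[:,:,::-1];t=bot.camera("top")[:,:,::-1]
print(line(s,A,252,312,270,330,100,18,0)[::4].tolist());print(line(t,C,155,205,205,262,110,40,1)[::6].tolist())
# vertical tool, around point 0.1 out along az
az=np.radians(33);u=np.array([np.cos(az),np.sin(az),0]);P=np.array([.4677,.2249,0])+.1*u
for z in(.16,.088): plan(P+[0,0,z],Rt([0,0,-1],np.cross([0,0,-1],-u)))
E
```

```text
t 13.85 p [0.5159 0.2534 0.1002] F [ 0.  -0.5  0. ] T [-0.13  0.28  0.06] w 0.0426 g 0.0 
j [ 0.4257  0.279  -0.366   0.6218  0.0585 -0.1748] tx [-0.7813 -0.5449 -0.3045] ty [-0.5728  0.8197  0.0028] tz [ 0.248   0.1766 -0.9525]
[[260.0, 301.5, 4.0], [264.0, 303.0, 11.0], [268.0, 302.5, 12.0], [272.0, 301.5, 12.0], [276.0, 300.5, 12.0], [280.0, 299.5, 12.0], [284.0, 299.0, 11.0], [288.0, 298.0, 11.0], [292.0, 297.5, 12.0], [296.0, 297.5, 12.0], [300.0, 290.0, 23.0], [304.0, 290.0, 37.0], [308.0, 300.5, 24.0]]
[[223.0, 177.0, 5.0], [229.0, 178.0, 11.0], [235.0, 183.0, 11.0], [241.0, 187.0, 11.0], [247.0, 191.5, 10.0], [260.0, 196.5, 16.0]]
shift [0.072 0.052 0.12 ] turn [-0.223  0.324 -0.043] rows 1.7927567467941148 2.48456804652785
shift [ 0.072  0.052 -0.024] turn [-0.223  0.324 -0.043] rows 1.1030342155927837 2.48456804652785
```

Released: the key stays in the socket with a slight sag. I'll lift, go vertical, and move out to 100 mm.

Request:
{"api": "step_arm", "payload": {
  "targets": "0 0 0 0.06 0 0 0;0 0 0 0.12 0 0 0;0 0.072 0.052 0.12 -0.11 0.16 -0.02;0 0.072 0.052 0.12 -0.22 0.32 -0.04;0 0.072 0.052 0.12 -0.22 0.32 -0.04;0 0.072 0.052 0.12 -0.22 0.32 -0.04"
}}

```text
clock: 14.45
eef_pos: [0.5537, 0.2816, 0.1574]
tool_rot: [-0.285, 0.958, 0.0, -0.001]
ft_force: [2.1, 0.0, -1.4]
grip_width: 0.0429
grasp_force: 0.0
```

```bash
cat > cage.py <<'E'
from ar2 import *
import sys
def az(x0=245,x1=312):
    A=cv2.imread("pics/side0.png");C=cv2.imread("pics/top0.png")
    s=bot.camera("side")[:,:,::-1]; t=bot.camera("top")[:,:,::-1]
    q=line(s,A,x0,x1,255,335,100,18,0);print("side",q[::4].tolist())
    q=line(t,C,150,215,205,290,110,40,1);print("top",q[::6].tolist())
if __name__=="__main__":
    st();az()
    print(tri((261,303),(176.5,223.5)))
E
python3 cage.py
```

```text
t 14.45 p [0.5537 0.2816 0.1574] F [ 2.1  0.  -1.4] T [-0.   -0.04  0.04] w 0.0429 g 0.0 
j [ 0.4699  0.5198  0.2238  1.2762  0.0012 -0.1091] tx [-0.837  -0.5472  0.0013] ty [-0.5472  0.837   0.0014] tz [-0.0018  0.0004 -1.    ]
side [[260.0, 301.0, 3.0], [264.0, 303.0, 11.0], [268.0, 302.5, 12.0], [272.0, 298.0, 19.0], [276.0, 301.0, 11.0], [280.0, 300.5, 10.0], [284.0, 299.0, 11.0], [288.0, 298.0, 11.0], [292.0, 297.5, 12.0], [296.0, 297.5, 12.0], [300.0, 297.5, 8.0], [304.0, 297.0, 7.0], [308.0, 295.5, 8.0]]
top [[205.0, 175.0, 51.0], [211.0, 171.5, 44.0], [217.0, 153.5, 8.0], [223.0, 156.5, 14.0], [229.0, 155.0, 9.0], [235.0, 168.0, 37.0], [241.0, 187.5, 10.0], [247.0, 191.5, 10.0], [253.0, 195.5, 10.0], [259.0, 197.0, 3.0], [272.0, 182.0, 65.0], [278.0, 175.5, 52.0], [284.0, 180.5, 62.0]]
(array([0.5742, 0.3031, 0.122 ]), np.float64(0.0013868815472603154))
```

Request:
{"api": "step_arm", "payload": {
  "targets": "0 -0.006 0.003 -0.06 0 0 0.04;0 -0.006 0.003 -0.125 0 0 0.06;0 -0.006 0.003 -0.125 0 0 0.06;-0.4 -0.006 0.003 -0.125 0 0 0.06;-0.4 -0.006 0.003 -0.125 0 0 0.06;-0.4 -0.006 0.003 -0.125 0 0 0.06"
}}

```text
clock: 15.05
eef_pos: [0.5491, 0.2813, 0.0999]
tool_rot: [-0.307, 0.952, 0.001, 0.003]
ft_force: [0.3, 0.0, 0.2]
grip_width: 0.0254
grasp_force: 0.0
```

```bash
python3 sw.py .4677 .2249 60 5
```

```text
t 15.05 p [0.5491 0.2813 0.0999] F [0.3 0.  0.2] T [ 0.02 -0.02 -0.01] w 0.0254 g 0.0 
j [ 0.4726  0.5449  0.1098  1.1283  0.0017 -0.1521] tx [-0.8111 -0.5848 -0.0075] ty [-0.5849  0.8111  0.0006] tz [ 0.0058  0.0049 -1.    ]
r [0.0814 0.0564] 0.09905100811587314
5.0 [ 0.0092 -0.0146] wz -0.111
10.0 [ 0.0171 -0.03  ] wz -0.222
15.0 [ 0.0237 -0.046 ] wz -0.333
20.0 [ 0.0288 -0.0625] wz -0.444
25.0 [ 0.0324 -0.0794] wz -0.556
30.0 [ 0.0346 -0.0965] wz -0.667
35.0 [ 0.0353 -0.1138] wz -0.778
40.0 [ 0.0344 -0.1311] wz -0.889
45.0 [ 0.0321 -0.1482] wz -1.0
50.0 [ 0.0283 -0.165 ] wz -1.111
55.0 [ 0.023  -0.1815] wz -1.222
60.0 [ 0.0163 -0.1974] wz -1.333
```

Request:
{"api": "step_arm", "payload": {
  "targets": "-0.4 0.0048 -0.0073 0 0 0 -0.055;-0.4 0.0092 -0.0146 0 0 0 -0.111;-0.4 0.0132 -0.0222 0 0 0 -0.167;-0.4 0.0171 -0.03 0 0 0 -0.222;-0.4 0.0171 -0.03 0 0 0 -0.222"
}}

```text
clock: 15.47
eef_pos: [0.5575, 0.2668, 0.0994]
tool_rot: [-0.223, 0.975, 0.002, 0.003]
ft_force: [-1.3, 2.9, -1.0]
grip_width: 0.0259
grasp_force: 1.5
```

```bash
cat >> sw.py <<'E'
o=bot.get_obs();r3=np.array([*r,0]);u=r3/np.linalg.norm(r3);tg=np.array([u[1],-u[0],0]);F=o["ft_force"]
print("Ft",-F@tg,"Fr",F@u,"torque",-np.cross(r3,F)[2]*-1)
E
python3 sw.py .4677 .2249 15 2.5
```

```text
t 15.47 p [0.5575 0.2668 0.0994] F [-1.3  2.9 -1. ] T [0.62 0.22 0.01] w 0.0259 g 1.5 
j [ 0.4449  0.5478  0.1132  1.1294  0.0031 -0.0051] tx [-0.9005 -0.4349 -0.0069] ty [-0.4349  0.9005  0.0031] tz [ 0.0049  0.0058 -1.    ]
r [0.0898 0.0419] 0.09913729588498355
2.5 [ 0.0035 -0.0079] wz -0.056
5.0 [ 0.0066 -0.016 ] wz -0.111
7.5 [ 0.0094 -0.0242] wz -0.167
10.0 [ 0.0118 -0.0325] wz -0.222
12.5 [ 0.0139 -0.0409] wz -0.278
15.0 [ 0.0156 -0.0494] wz -0.333
Ft 3.200523014427914 Fr 0.08736847683922858 torque 0.31729119706803954
```

The push reads 0.32 N m, so the screw is turning freely. Continuing.

Request:
{"api": "step_arm", "payload": {
  "targets": "-0.4 0.0035 -0.0079 0 0 0 -0.056;-0.4 0.0066 -0.016 0 0 0 -0.111;-0.4 0.0094 -0.0242 0 0 0 -0.167;-0.4 0.0118 -0.0325 0 0 0 -0.222;-0.4 0.0118 -0.0325 0 0 0 -0.222"
}}

```text
clock: 15.88
eef_pos: [0.5634, 0.2505, 0.0989]
tool_rot: [-0.138, 0.99, 0.002, 0.003]
ft_force: [-0.1, 3.0, 0.6]
grip_width: 0.0254
grasp_force: 1.5
```

```bash
python3 sw.py .4677 .2249 15 2.5|tail -9
```

```text
j [0.4173 0.5456 0.1081 1.1266 0.0022 0.1406] tx [-0.9619 -0.2732 -0.0064] ty [-0.2732  0.962   0.0031] tz [ 0.0053  0.0048 -1.    ]
r [0.0957 0.0256] 0.09911886897567909
2.5 [ 0.0021 -0.0084] wz -0.056
5.0 [ 0.0037 -0.0169] wz -0.111
7.5 [ 0.0051 -0.0254] wz -0.167
10.0 [ 0.006 -0.034] wz -0.222
12.5 [ 0.0066 -0.0427] wz -0.278
15.0 [ 0.0068 -0.0513] wz -0.333
Ft 2.906630043763666 Fr 0.6479936276616166 torque 0.28810188246858315
```

Request:
{"api": "step_arm", "payload": {
  "targets": "-0.4 0.0021 -0.0084 0 0 0 -0.056;-0.4 0.0037 -0.0169 0 0 0 -0.111;-0.4 0.0051 -0.0254 0 0 0 -0.167;-0.4 0.006 -0.034 0 0 0 -0.222;-0.4 0.006 -0.034 0 0 0 -0.222"
}}

```text
clock: 16.3
eef_pos: [0.5664, 0.2334, 0.0985]
tool_rot: [-0.051, 0.999, 0.002, 0.003]
ft_force: [0.5, 2.7, 2.1]
grip_width: 0.0257
grasp_force: 1.6
```

```bash
python3 sw.py .4677 .2249 15 2.5|tail -9
```

```text
j [0.3902 0.5386 0.0951 1.1208 0.0014 0.2872] tx [-0.9947 -0.1028 -0.0058] ty [-0.1029  0.9947  0.0031] tz [ 0.0054  0.0037 -1.    ]
r [0.0987 0.0085] 0.09906039915486933
2.5 [ 0.0006 -0.0086] wz -0.056
5.0 [ 0.0007 -0.0173] wz -0.111
7.5 [ 0.0005 -0.0259] wz -0.167
10.0 [-0.     -0.0345] wz -0.222
12.5 [-0.001  -0.0431] wz -0.278
15.0 [-0.0023 -0.0517] wz -0.333
Ft 2.685132102475675 Fr 0.7537056706651489 torque 0.26599025785479385
```

Request:
{"api": "step_arm", "payload": {
  "targets": "-0.4 0.0006 -0.0086 0.001 0 0 -0.056;-0.4 0.0007 -0.0173 0.001 0 0 -0.111;-0.4 0.0005 -0.0259 0.001 0 0 -0.167;-0.4 0.0005 -0.0259 0.001 0 0 -0.167"
}}

```text
clock: 16.63
eef_pos: [0.5663, 0.2224, 0.0989]
tool_rot: [0.013, 1.0, 0.003, 0.002]
ft_force: [-0.4, 7.8, 1.1]
grip_width: 0.0255
grasp_force: 4.0
```

```bash
python3 sw.py .4677 .2249 15 2.5|tail -9
```

```text
j [0.3719 0.5301 0.0815 1.1152 0.0045 0.3983] tx [-0.9996  0.0264 -0.0047] ty [0.0264 0.9996 0.0069] tz [ 0.0049  0.0068 -1.    ]
r [ 0.0986 -0.0025] 0.09861943782808047
2.5 [-0.0004 -0.0086] wz -0.056
5.0 [-0.0012 -0.0172] wz -0.111
7.5 [-0.0023 -0.0257] wz -0.167
10.0 [-0.0039 -0.0342] wz -0.222
12.5 [-0.0058 -0.0426] wz -0.278
15.0 [-0.008  -0.0509] wz -0.333
Ft 7.8103318412257785 Fr -0.5906089130815438 torque 0.7702505354324429
```

It has stiffened: 0.77 N m. Going on in small steps.

Request:
{"api": "step_arm", "payload": {
  "targets": "-0.4 -0.0004 -0.0086 0 0 0 -0.056;-0.4 -0.0012 -0.0172 0 0 0 -0.111;-0.4 -0.0012 -0.0172 0 0 0 -0.111"
}}

```text
clock: 16.88
eef_pos: [0.5656, 0.2146, 0.0989]
tool_rot: [0.056, 0.998, 0.004, 0.002]
ft_force: [-0.3, 9.9, -0.8]
grip_width: 0.0257
grasp_force: 4.8
```

```bash
python3 sw.py .4677 .2249 10 2.5|tail -7
```

```text
j [0.3598 0.5234 0.0702 1.1101 0.0055 0.4726] tx [-0.9936  0.1125 -0.0041] ty [0.1125 0.9936 0.0083] tz [ 0.005   0.0078 -1.    ]
r [ 0.0979 -0.0103] 0.09848756901825811
2.5 [-0.0011 -0.0085] wz -0.056
5.0 [-0.0025 -0.017 ] wz -0.111
7.5 [-0.0044 -0.0254] wz -0.167
10.0 [-0.0066 -0.0337] wz -0.222
Ft 9.791113702213341 Fr -1.338575511156271 torque 0.9643029865123491
```

Request:
{"api": "step_arm", "payload": {
  "targets": "-0.4 -0.0011 -0.0085 0 0 0 -0.056;-0.4 -0.0025 -0.017 0 0 0 -0.111;-0.4 -0.0025 -0.017 0 0 0 -0.111"
}}

```text
clock: 17.13
eef_pos: [0.5644, 0.2068, 0.0989]
tool_rot: [0.099, 0.995, 0.005, 0.002]
ft_force: [-1.3, 10.3, 0.3]
grip_width: 0.026
grasp_force: 5.6
```

```bash
python3 sw.py .4677 .2249 5 1|tail -7
```

```text
r [ 0.0967 -0.0181] 0.09834167799259987
1.0 [-0.0007 -0.0034] wz -0.022
2.0 [-0.0014 -0.0067] wz -0.044
3.0 [-0.0022 -0.0101] wz -0.067
4.0 [-0.003  -0.0134] wz -0.089
5.0 [-0.0039 -0.0167] wz -0.111
Ft 9.85997193488916 Fr -3.1625200391980277 torque 0.9696461850369416
```

Request:
{"api": "step_arm", "payload": {
  "targets": "-0.4 -0.0007 -0.0034 0 0 0 -0.022;-0.4 -0.0007 -0.0034 0 0 0 -0.022"
}}

```text
clock: 17.3
eef_pos: [0.5641, 0.2057, 0.0989]
tool_rot: [0.107, 0.994, 0.005, 0.002]
ft_force: [0.4, 12.4, -0.4]
grip_width: 0.0259
grasp_force: 6.0
```

```bash
python3 sw.py .4677 .2249 5 1|tail -7
```

```text
r [ 0.0964 -0.0192] 0.09825747836431087
1.0 [-0.0007 -0.0034] wz -0.022
2.0 [-0.0015 -0.0067] wz -0.044
3.0 [-0.0023 -0.01  ] wz -0.067
4.0 [-0.0031 -0.0134] wz -0.089
5.0 [-0.0041 -0.0167] wz -0.111
Ft 12.259728054531408 Fr -2.0512949570751653 torque 1.2046099640704548
```

Request:
{"api": "step_arm", "payload": {
  "targets": "-0.4 0 0 0 0 0 0"
}}

```text
clock: 17.38
eef_pos: [0.5641, 0.2059, 0.0989]
tool_rot: [0.107, 0.994, 0.005, 0.002]
ft_force: [0.1, 12.8, -0.7]
grip_width: 0.0258
grasp_force: 6.0
```

That's 1.2 N m, so I stop here. I'll back off the load, open, lift clear and check.

Request:
{"api": "step_arm", "payload": {
  "targets": "-0.4 0.001 0.007 0 0 0 0;-0.4 0.002 0.014 0 0 0 0;-0.4 0.002 0.014 0 0 0 0;-0.1 0.002 0.014 0 0 0 0;-0.1 0.002 0.014 0 0 0 0;-0.1 0.002 0.014 0.05 0 0 0;-0.1 0.002 0.014 0.12 0 0 0;-0.1 0.002 0.014 0.2 0 0 0;-0.1 0 0.014 0.28 0 0 0;-0.1 0 0.014 0.28 0 0 0"
}}

```text
clock: 18.22
eef_pos: [0.5675, 0.2084, 0.2477]
tool_rot: [0.11, 0.994, 0.003, 0.009]
ft_force: [1.6, 0.6, 1.3]
grip_width: 0.0383
grasp_force: 0.0
```

Request:
{"api": "step_arm", "payload": {
  "targets": "0 -0.08 -0.1 0 0 0 0;0 -0.16 -0.2 0.02 0 0 0;0 -0.24 -0.3 0.02 0 0 0;0 -0.3 -0.4 0.02 0 0 0;0 -0.3 -0.5 0.02 0 0 0;0 -0.3 -0.58 0.02 0 0 0;0 -0.3 -0.58 0.02 0 0 0;0 -0.3 -0.58 0.02 0 0 0"
}}

```text
clock: 18.88
eef_pos: [0.4123, -0.0845, 0.2481]
tool_rot: [0.11, 0.994, -0.001, 0.002]
ft_force: [0.4, -0.3, 0.1]
grip_width: 0.0424
grasp_force: 0.0
```

```bash
python3 - <<'E'
from ar2 import *
st()
A=cv2.imread("pics/side0.png");C=cv2.imread("pics/top0.png");s=bot.camera("side")[:,:,::-1];t=bot.camera("top")[:,:,::-1]
cv2.imwrite("pics/side8.png",s);cv2.imwrite("pics/top8.png",t)
for n,i,a,(x0,x1,y0,y1) in(("side",s,A,(255,400,220,340)),("top",t,C,(170,300,200,300))):
    m=(abs(i.astype(int)-a.astype(int)).max(2)>22).astype(np.uint8);m=m[y0:y1,x0:x1]
    k,l,q,c=cv2.connectedComponentsWithStats(m)
    for j in np.argsort(-q[1:,4])[:3]+1: print(n,q[j]+[x0,y0,0,0,0],c[j]+[x0,y0])
az=np.radians(-11)
u=np.array([np.cos(az),np.sin(az),0]);B=np.array([.4677,.2249,.119])
for nm in("side","top"): print(nm,proj(nm,np.array([B,B+.133*u-[0,0,.01]])).tolist())
# bystanders unmoved
for n,i,a,b in(("side",s,A,(210,160,330,260)),("top",t,C,(270,100,460,210)),("topstand",t,C,(410,245,515,305))):
    d=abs(i.astype(int)-a.astype(int)).max(2)[b[1]:b[3],b[0]:b[2]];print(n,(d>40).sum())
E
```

```text
t 18.88 p [ 0.4123 -0.0845  0.2481] F [ 0.4 -0.3  0.1] T [0.01 0.01 0.01] w 0.0424 g 0.0 
j [-0.2016  0.0725 -0.1531  1.3408 -0.0007  0.0179] tx [-0.976   0.2177 -0.0044] ty [ 0.2177  0.976  -0.0006] tz [ 0.0042 -0.0016 -1.    ]
side [265 264  81  45 956] [306.682  281.3358]
side [330 320  15  10  91] [337.0659 324.2747]
side [314 316  12   9  68] [319.4118 319.9706]
top [ 194  209   28   83 1093] [209.3632 251.9158]
top [214 278  10   9  67] [219.0597 281.6418]
top [199 293  10   7  47] [203.2979 296.4468]
side [[339.34194569952234, 289.3945334012641], [275.8629816921646, 260.6261747235584]]
top [[216.02751919808284, 282.23103024903156], [233.7567129646236, 212.55070509195943]]
side 0
top 0
topstand 1273
```

```bash
python3 - <<'E'
from ar2 import *
s=cv2.imread("pics/side8.png");t=cv2.imread("pics/top8.png");A=cv2.imread("pics/side0.png");C=cv2.imread("pics/top0.png")
q=line(s,A,255,350,255,312,100,22,0);print("side",q[::4].tolist())
q=line(t,C,190,260,200,295,100,22,1);print("top",q[::5].tolist())
B=np.array([.4677,.2249,.119])
for az in(-10,-5,0,5):
  u=np.array([np.cos(np.radians(az)),np.sin(np.radians(az)),0])
  for dz in(-.03,-.01,): print(az,dz,*[proj(n,B+.133*u+[0,0,dz]).round(1).tolist() for n in("side","top")])
E
```

```text
side [[265.0, 269.5, 6.0], [269.0, 269.0, 11.0], [273.0, 270.0, 11.0], [277.0, 271.0, 11.0], [281.0, 272.0, 11.0], [285.0, 273.0, 11.0], [289.0, 274.0, 11.0], [293.0, 275.0, 11.0], [297.0, 276.5, 12.0], [301.0, 277.5, 12.0], [305.0, 278.0, 9.0], [309.0, 280.0, 11.0], [313.0, 284.0, 7.0], [317.0, 284.5, 6.0], [321.0, 284.5, 4.0], [325.0, 284.5, 12.0], [329.0, 285.5, 10.0], [333.0, 287.0, 11.0], [337.0, 296.0, 25.0], [341.0, 297.5, 20.0]]
top [[210.0, 214.0, 7.0], [215.0, 214.0, 9.0], [220.0, 214.0, 9.0], [225.0, 214.5, 10.0], [230.0, 214.5, 10.0], [235.0, 215.5, 10.0], [240.0, 215.0, 9.0], [245.0, 211.5, 16.0], [250.0, 211.0, 19.0], [255.0, 210.0, 21.0], [260.0, 210.0, 23.0], [265.0, 211.5, 20.0], [270.0, 212.5, 18.0], [275.0, 212.0, 19.0], [280.0, 212.5, 22.0], [285.0, 213.0, 19.0], [290.0, 211.5, 6.0]]
-10 -0.03 [[275.5, 269.0]] [[234.4, 213.8]]
-10 -0.01 [[275.1, 261.4]] [[232.6, 212.3]]
-5 -0.03 [[272.0, 273.1]] [[228.6, 213.0]]
-5 -0.01 [[271.5, 265.5]] [[226.6, 211.5]]
0 -0.03 [[268.8, 277.5]] [[222.6, 212.7]]
0 -0.01 [[268.3, 269.9]] [[220.5, 211.2]]
5 -0.03 [[266.1, 282.1]] [[216.6, 212.9]]
5 -0.01 [[265.6, 274.6]] [[214.4, 211.4]]
```

The key now lies at azimuth about +3 deg, close to level. The bend reads up to about 5 mm higher than full depth would put it, so I'll check by pressing lightly on the bend with shut fingers.

Request:
{"api": "step_arm", "payload": {
  "targets": "-1 0.03 0.15 0 0 0 0;-1 0.06 0.23 0 0 0 0.1;-1 0.09 0.31 0 0 0 0.2;-1 0.13 0.39 0 0 0 0.35;-1 0.13 0.47 -0.03 0 0 0.35;-1 0.13 0.55 -0.06 0 0 0.35;-1 0.132 0.615 -0.12 0 0 0.35;-1 0.132 0.615 -0.18 0 0 0.35;-1 0.132 0.615 -0.21 0 0 0.35;-1 0.132 0.615 -0.21 0 0 0.35"
}}

```text
clock: 19.82
eef_pos: [0.4753, 0.2265, 0.1362]
tool_rot: [-0.03, 1.0, -0.002, -0.004]
ft_force: [-1.2, -0.9, -0.6]
grip_width: -0.0002
grasp_force: 0.0
```

Request:
{"api": "step_arm", "payload": {
  "targets": "-1 0 0 -0.008 0 0 0;-1 0 0 -0.008 0 0 0;-1 0 0 -0.008 0 0 0"
}}

```text
clock: 20.07
eef_pos: [0.4807, 0.2251, 0.1404]
tool_rot: [-0.027, 1.0, 0.001, 0.003]
ft_force: [0.1, 0.3, 0.2]
grip_width: -0.0001
grasp_force: 0.0
```

Request:
{"api": "step_arm", "payload": {
  "targets": "-1 0 0 -0.012 0 0 0;-1 0 0 -0.012 0 0 0;-1 0 0 -0.012 0 0 0"
}}

```text
clock: 20.32
eef_pos: [0.4798, 0.2249, 0.1332]
tool_rot: [-0.027, 1.0, 0.001, 0.002]
ft_force: [-0.1, -0.3, -0.0]
grip_width: 0.0002
grasp_force: 0.0
```

Request:
{"api": "step_arm", "payload": {
  "targets": "-1 0 0 -0.006 0 0 0;-1 0 0 -0.006 0 0 0;-1 0 0 -0.006 0 0 0"
}}

```text
clock: 20.57
eef_pos: [0.4793, 0.2253, 0.1294]
tool_rot: [-0.027, 1.0, 0.001, 0.001]
ft_force: [0.0, 0.0, 0.2]
grip_width: 0.0002
grasp_force: 0.0
```

Request:
{"api": "step_arm", "payload": {
  "targets": "-1 0 0 -0.004 0 0 0;-1 0 0 -0.004 0 0 0;-1 0 0 -0.004 0 0 0"
}}

```text
clock: 20.82
eef_pos: [0.4792, 0.2254, 0.1273]
tool_rot: [-0.027, 1.0, 0.001, 0.001]
ft_force: [0.1, -0.7, -0.4]
grip_width: -0.0002
grasp_force: 0.0
```

Request:
{"api": "step_arm", "payload": {
  "targets": "-1 0 0 -0.004 0 0 0;-1 0 0 -0.004 0 0 0;-1 0 0 -0.004 0 0 0"
}}

```text
clock: 21.07
eef_pos: [0.4798, 0.2257, 0.1258]
tool_rot: [-0.027, 1.0, 0.001, 0.002]
ft_force: [0.8, -0.0, 2.6]
grip_width: -0.0003
grasp_force: 1.0
```

Request:
{"api": "step_arm", "payload": {
  "targets": "-1 0 0 -0.004 0 0 0;-1 0 0 -0.004 0 0 0;-1 0 0 -0.004 0 0 0"
}}

```text
clock: 21.32
eef_pos: [0.4812, 0.2261, 0.125]
tool_rot: [-0.027, 1.0, 0.001, 0.003]
ft_force: [1.3, 0.3, 6.2]
grip_width: -0.0001
grasp_force: 2.9
```

Contact came at z 0.126, which is exactly the fully home height, and it's solid. I'll lift clear and hand in.

Request:
{"api": "step_arm", "payload": {
  "targets": "-1 0 0 0.05 0 0 0;-1 0 0 0.13 0 0 0;-1 0 0 0.2 0 0 0;-1 -0.05 -0.1 0.24 0 0 0;-1 -0.1 -0.18 0.24 0 0 0;-1 -0.13 -0.25 0.24 0 0 0;-1 -0.13 -0.25 0.24 0 0 0;-1 -0.13 -0.25 0.24 0 0 0"
}}

```text
clock: 21.98
eef_pos: [0.412, 0.0976, 0.2438]
tool_rot: [-0.025, 1.0, 0.0, 0.001]
ft_force: [-1.3, -0.0, -0.3]
grip_width: -0.0001
grasp_force: 0.0
```

```bash
python3 - <<'E'
from ar2 import *
st();s=bot.camera("side")[:,:,::-1];A=cv2.imread("pics/side0.png")
print(line(s,A,255,350,255,312,100,22,0)[::8].tolist())
print(bot.job_done())
E
```

```text
t 21.98 p [0.412  0.0976 0.2438] F [-1.3 -0.  -0.3] T [ 0.    0.02 -0.  ] w -0.0001 g 0.0 
j [ 0.2325  0.082  -0.1538  1.3336  0.      0.182 ] tx [-0.9987 -0.0505 -0.0015] ty [-0.0505  0.9987  0.0003] tz [ 0.0015  0.0004 -1.    ]
[[265.0, 270.0, 7.0], [273.0, 271.0, 11.0], [281.0, 273.0, 11.0], [289.0, 275.0, 11.0], [297.0, 277.0, 11.0], [305.0, 279.0, 11.0], [313.0, 284.5, 8.0], [321.0, 285.0, 5.0], [329.0, 286.0, 11.0], [337.0, 296.0, 25.0]]
the job is handed in; nothing more can be done
None
```

The screw is tightened to about 1.2 N m by feel, the key is sitting fully home in it with the robot clear, and I handed the job in at about 22 s; no verdict came back.

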